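# Unlock a specimen case: pry up the dust cap, work the key in, turn and hold

### The arm

A 6-joint arm with a two-finger parallel gripper is mounted at the origin on the work surface. World frame = base frame: x ahead of the robot, y to its left, z up, the work surface at z = 0. Lengths are in mm, angles in rad, forces in N, time in s.
With the tool pointing down it reaches from about 275 to 850 mm from the base axis. Payload 5.2 kg.
Tool frame: the origin (TCP) lies between the finger pads; the fingertips stand 22 mm ahead of it and the grasp point (between the pads) lies 3 mm ahead of it (robot.tip_reach is the distance from the TCP to the fingertips, in mm); z points along the fingers, y is the direction in which the jaws open and shut (so a half turn about z gives the same grasp; the last joint's range is limited). The gripper opens to 85 mm and grips with 20 to 120 N. Pads are 22 mm wide; open, the fingers measure 114 mm over their backs; the gripper's body (76 mm by 85 mm) begins 54 mm behind the grasp point. The pads swing forward as they close: fully open they stand 13 mm farther back than shut.
Start: joints at [-1.326, 0.259, 1.535, -0, 1.348, -0.203], TCP at [238.161, -495.766, 232.41] pointing down, gripper open.
Joint ranges: [-3.14, 3.14], [-0.91, 2.08], [0.19, 2.58], [-1.22, 4.36], [0.22, 2.71], [-3.12, 3.12]. Speed limits (rad/s): [2.57, 2.57, 3.14, 3.14, 3.14, 3.14].

### API

Orientations are given as a rotation vector (axis times angle).
In Python, from workcell import telemetry, eyes, robot, spotter gives the robot as it stands.
- The arm moves only by the tool step_arm, never from a script. Its argument "series" is a list of rows, each a list of 7 numbers: the shift along the tool's x, y, z in mm, then the turn, a rotation vector about the tool's x, y, z in degrees, then the opening, from 0 (shut) to 1 (fully open). A call has 1 to 5 rows; each row shifts and turns the commanded pose from where the row before left it, along the tool's axes as they then stand; what a row does not reach is not made up. A row lasts 1/12 s, in which the tool goes at most 41.7 mm and 7.16 degrees, less where a joint would pass 70% of its speed; a pose out of reach is approached as far as the arm can. A call with a gripper value outside its range is refused whole. The fingers move at their own pace and stop on an object; "force" is the grip in N (left out, the last holds). Time passes only in rows, so rows that do not move let the fingers close. It gives the time, the measured TCP pose, the force and the opening at its end, in the units of the state.
- telemetry.sense(): the state, without advancing time (a new reading comes with each control period).
- eyes.grab_frame(name): name is "side" or "top" or "wrist"; returns the picture (420x560x3 uint8, red, green, blue); there is no depth.
- eyes.camera_params(name): a dict with "mtx" (3x3 intrinsics, pixels), "position" and "orientation" of the camera in the world. Camera axes: x right, y up, looking along -z (the intrinsics and any distortion apply to the point x, -y, -z); pixel columns grow to the right and rows downward; lengths in mm; the calibration is good to about 2 mm. A picture is of the moment at which its call begins: read the wrist's pose just before it. camera_params takes no time and is no camera call; for the wrist camera it gives the pose at the moment of the call.
- robot.sign_off(): hands the job in, once; it reports no verdict.
Trained networks look in the newest picture that a camera, given by its name, has taken for a name from the list of things; names that differ only in an ending like _2 or _b are one class to them, and where a whole thing is asked for, a point or a joint stands for the part that bears it (a point fixed in the world has none). Each returns a list of dicts, best first, with "conf" (0 to 1); they miss things now and then, are a little off and sometimes report something else, mostly with a low value. They report only what shows in the picture. A call takes as long as a camera call. They do not tell look-alikes from the thing itself.
- spotter.cut_out(name, camera): "region" (420x560 bool, what is visible of it) and "xy" ([column, row] in pixels, amid what is visible of it).
The state is a dict: "time_s": time; "joint_pos": joint angles; "qd": joint speeds; "joint_torque": joint torques, N m; "tool_pos": TCP position; "tool_rot": TCP orientation; "ft_force": force on the tool from outside, world axes, zero at the start; "moment": the same for the moment, N m; "width": opening from 0.0 (shut) to 1.0 (fully open).
Only numpy, scipy, OpenCV 4.12 (cv2) and the standard library are available. Lean on these libraries where they do the work, as an engineer would, in place of code of your own. Each camera call takes 0.05 s, during which the arm holds its last target. There are 200 camera calls.

### The job

The aluminium specimen case is locked. With the flat screwdriver, lever up the lip of the snapped-shut dust cap on its lid until the cap flips open (the gripper itself must not do the prying), then lay the screwdriver back on the table. Take the key out of the tube rack, work it past the sticky wafers until its shoulder is fully home on the lock, turn it a quarter turn clockwise to the stop, and finish while gripping the key and holding it turned against the lock's return spring, so that I can lift the lid; leave the sample tubes, the jar and the bottle where they are.

Things in the scene. Friction and masses are not known exactly. Their poses are not given: they have to be found in the camera images.
- case: Aluminium specimen case, fixed, 240 (x) by 280 (y) by 120 mm high. Origin: centre of its underside; x axis from its front edge (nearest the robot) to its rear hinges, z up. The lock stands on the lid 70 mm in front of the centre, 50 mm behind the front edge; between that edge and the cap's lip the lid is bare and flat, so a tool's shaft can rest on the edge.
- lock_face (a point): Centre of the brass lock plug's top face, 16 mm above the lid, in a 26 mm barrel; axes as the case. Keyway: slot 10.4 by 4 mm, 26 deep, its mouth countersunk 1 mm, along case x at rest. Three sprung sticky wafers stick into it 6, 12, 18 mm down; pushing the key past them takes 5 to 15 N, and the plug is blocked until the key is past all three (home). Under the cap until that is open.
- plug (a joint): Angle (rad) by which the lock plug is turned clockwise seen from above: 0 at rest, stop at 1.6. A return spring pulls it back to 0 with 0.03 N m at rest, 0.11 N m at the stop. Play in the slot and in the grip makes the plug lag the key by 0.15 to 0.2 rad.
- cap (a joint): Hinge angle (rad) of the black plastic dust cap over the lock: 0 snapped shut, 2.95 lying back. Cap 34 by 34 mm, top 21 mm above the lid, hinged at its rear (case +x). A snap ball holds it shut: about 6 N up on its lip and 4 mm of lift free it; a spring then throws it over to lie on the lid behind the lock, at most 25 mm high, reaching 66 mm behind the lock axis.
- cap_lip (a point): Middle of the cap lip's front lower edge. The lip is 24 mm wide (y), 3 mm thick and sticks out 9 mm from the cap's front, towards the case's front. Shut, this edge is 28 mm in front of the lock axis, 22 mm behind the case's front edge and 8 mm above the bare lid: that gap is for the tool.
- driver_grip (a point): Flat screwdriver lying on the table: point on its axis in the black handle, 17 mm behind the handle's front end. Handle 90 mm long, 20 wide, 24 high, axis 12 mm above the table; x axis along the tool towards the blade. Then a 5 mm round steel shaft and a flat blade 10 mm wide, 2.5 thick, 26 long, level with the table. About 100 g.
- driver_tip (a point): End of the screwdriver's blade, on the tool's axis, 97 mm ahead of driver_grip.
- key_bow (a point): Centre of the key's black bow: 30 mm wide (key x), 10 thick (key y), 32 high. It stands blade down in a rack well. Below the bow a steel shoulder 18 by 8 by 6 mm, its underside 22 mm below this point, now resting on the rack, later on the plug's face; then the blade, 9 mm wide (key x), 3 thick, 24 long, tip rounded. Same both ways round. 45 g.
- rack: Yellow sample-tube rack, fixed, 200 (x) by 120 (y) by 45 mm high; origin: centre of its underside. The key and two loose tubes stand in its three free wells (12.5 mm wide), 60 mm apart along x; capped tubes fixed in the rack stand 22 mm above its top, none nearer than 47 mm to the key, on rack +y.
- tube_a_mid (a point): Bystander: middle of a loose sample tube (13 mm wide, 52 mm long, white cap) standing in a rack well, 17 mm of it above the rack.
- tube_b_mid (a point): Bystander: the other loose sample tube, alike.
- jar: Bystander: closed clear jar with white lid, 64 mm wide, 85 mm high; origin: centre of its underside.
- bottle: Bystander: white plastic bottle, 60 mm wide, 160 mm high; origin: centre of its underside.
There are look-alikes about, which are no part of the job. Of the things shaped like the part that bears key_bow, the black one is meant.

How it is judged (in metres and radians):
On the way, in this order (a step that is already met when the one before it is completed fails the run):
1. the screwdriver, its blade below the level of the lock's face, bears on the cap, with no gripper finger on the cap (contact force between driver and cap above 0.5 N and z of driver_tip in the frame of lock_face below 0.002 m and value of joint cap below 1 rad and contact force between the fingers and cap below 0.5 N).
2. the cap has flipped open (value of joint cap above 2.2 rad), for 0.1 s.
3. the screwdriver lies on the table, let go (height (world z) of driver_grip below 0.022 m and height (world z) of driver_tip below 0.03 m and contact force between driver and the fingers below 0.2 N), for 0.2 s.
4. the key's shoulder is home on the lock (z of key_bow in the frame of lock_face below 0.0245 m and horizontal distance between key_bow and lock_face below 0.005 m and angle between key_bow's own z axis and vertical below 0.12 rad and value of joint plug below 0.5 rad), for 0.05 s.
At the end, for the whole second after the job is handed in: The fingers grip the key and hold the plug turned at least 1.25 rad (72 degrees; the stop is at 1.6), the key's shoulder within 2.5 mm of home and the key within 5 mm of the lock axis and upright within 7 degrees, the cap open beyond 2.2 rad, the screwdriver lying on the table, let go (all of step 3 and value of joint plug above 1.25 rad and contact force between the fingers and key above 2 N and z of key_bow in the frame of lock_face below 0.0245 m and horizontal distance between key_bow and lock_face below 0.005 m and angle between key_bow's own z axis and vertical below 0.12 rad and value of joint cap above 2.2 rad and angular speed of key below 0.3 rad/s); the arm keeps its last pose, push and grip.
It fails at once if a bystander (sample tube, jar or bottle) is displaced by more than 25 mm (distance of any of tube_a_mid, tube_b_mid, jar, bottle from where it was at the start of the episode above 0.025 m).
It fails at once if the gripper itself (not the screwdriver) pushes on the cap before it is open (value of joint cap below 2 rad and contact force between any of the fingers, the arm and cap above 1 N).
It also fails if it takes over 64 s, if anything falls off the work surface, if the arm or the gripper's body presses on something with over 40 N, if the wrist force passes 120 N, or if a joint passes its speed limit or range.

## Working session

There is one attempt and no reset: what is moved stays moved. The work goes in short steps, Python scripts to look and compute and a tool call to move; the robot and the scene stay as the last step left them, time stands still between calls to the robot, and variables do not carry over. Pictures are saved under pics/ and viewed, about 8 in all and at most 12, crops included, and the job is handed in when it is done.

Besides the shell and the picture viewer there is one more tool, called after "Emit:" as name(argument=value, ...), one argument or row to a line, values as JSON. step_arm: Moves the arm, as the interface text tells. Its arguments: {"type":"object","properties":{"series":{"type":"array"},"force":{"type":"number"}},"required":["series"]}

```bash
ls; mkdir -p pics
cat > h.py <<'E'
import numpy as np, cv2
from scipy.spatial.transform import Rotation as R
from workcell import telemetry, eyes, robot, spotter
def cam(n):
    p=eyes.camera_params(n); o=np.array(p["orientation"],float)
    M=R.from_rotvec(o).as_matrix() if o.shape==(3,) else (o if o.shape==(3,3) else None)
    return np.array(p["mtx"]),np.array(p["position"]),M,p
def proj(n,P,c=None):
    K,t,M,_=c or cam(n); q=(np.atleast_2d(P)-t)@M; q=q*[1,-1,-1]; u=q@K.T; return u[:,:2]/u[:,2:]
def ray(n,uv,c=None):
    K,t,M,_=c or cam(n); d=np.linalg.inv(K)@[uv[0],uv[1],1]; return t,M@(d*[1,-1,-1])
def onz(n,uv,z,c=None):
    t,d=ray(n,uv,c); return t+d*(z-t[2])/d[2]
def save(n,f):
    im=eyes.grab_frame(n); cv2.imwrite(f,im[:,:,::-1]); return im
E
python3 - <<'E'
from h import *
print(telemetry.sense())
for n in("side","top","wrist"): print(n,cam(n)[3])
a=save("top","pics/a.png");
for n,z in [("case",120),("cap",140),("driver_grip",12),("key_bow",67),("rack",45),("tube_a_mid",60),("jar",85),("bottle",160)]:
    for d in spotter.cut_out(n,"top")[:4]: print(n,round(d["conf"],2),np.round(d["xy"]),d["region"].sum(),np.round(onz("top",d["xy"],z)))
b=save("side","pics/b.png")
for n in("driver_grip","key_bow","cap"):
    for d in spotter.cut_out(n,"side")[:4]: print("side",n,round(d["conf"],2),np.round(d["xy"]),d["region"].sum())
E
```

```text
pics
{'time_s': 0.0, 'joint_pos': array([-1.32581314e+00,  2.59320855e-01,  1.53610137e+00,  8.20309373e-06,
        1.34799132e+00, -2.02792270e-01]), 'qd': array([-0.00010744, -0.00141288,  0.00167307, -0.00089608, -0.00082953,
        0.00165814]), 'joint_torque': array([ 1.94217777e-03, -4.46024179e+01, -2.90564811e+01, -3.15981890e-05,
        1.16522895e-02, -1.21735454e-05]), 'tool_pos': array([ 238.02493239, -495.23794111,  231.57926935]), 'tool_rot': array([-3.06140913e+00, -6.97095636e-01,  4.77447154e-05]), 'ft_force': array([ 0.03114561, -0.04104393, -0.85019097]), 'moment': array([-0.00464063, -0.00941611, -0.02369677]), 'width': 0.9997794801018639}
side {'mtx': array([[380.80742714,   0.        , 280.23658683],
       [  0.        , 380.80742714, 212.34499368],
       [  0.        ,   0.        ,   1.        ]]), 'position': array([112.36711488, 542.28607407, 587.68291621]), 'orientation': array([ 0.3493307 , -1.16134543, -2.26438347])}
top {'mtx': array([[506.22164773,   0.        , 276.6691824 ],
       [  0.        , 506.22164773, 209.33876381],
       [  0.        ,
[... 478 characters left out ...]
.] 9377 [676.  20. 120.]
cap 0.66 [254. 165.] 212 [607.  29. 140.]
cap 0.27 [153. 156.] 621 [663. 296. 140.]
driver_grip 0.56 [379. 232.] 333 [ 409. -303.   12.]
driver_grip 0.37 [256. 162.] 263 [656.  23.  12.]
key_bow 0.64 [209. 250.] 153 [405. 177.  67.]
key_bow 0.57 [162. 248.] 63 [424. 304.  67.]
key_bow 0.47 [176. 300.] 203 [280. 276.  67.]
key_bow 0.16 [371. 138.] 526 [ 673. -312.   67.]
rack 0.94 [156. 232.] 3240 [475. 323.  45.]
jar 0.86 [375. 138.] 539 [ 665. -319.   85.]
bottle 0.66 [153. 156.] 597 [657. 292. 160.]
side driver_grip 0.6 [376. 200.] 294
side key_bow 0.71 [201. 331.] 233
side key_bow 0.67 [254. 307.] 316
side key_bow 0.57 [279. 394.] 559
side cap 0.78 [233. 185.] 250
```

Run:
```python
import cv2,numpy as np
a=cv2.imread("pics/a.png");b=cv2.imread("pics/b.png")
c=cv2.resize(a[110:330,120:420],(600,440),interpolation=2)
cv2.imwrite("pics/c.png",cv2.resize(a[100:320,100:420],None,fx=2.5,fy=2.5,interpolation=2))
cv2.imwrite("pics/d.png",cv2.resize(b,None,fx=1.42,fy=1.42,interpolation=2))
```

```text
(no output)
```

View pics/c.png

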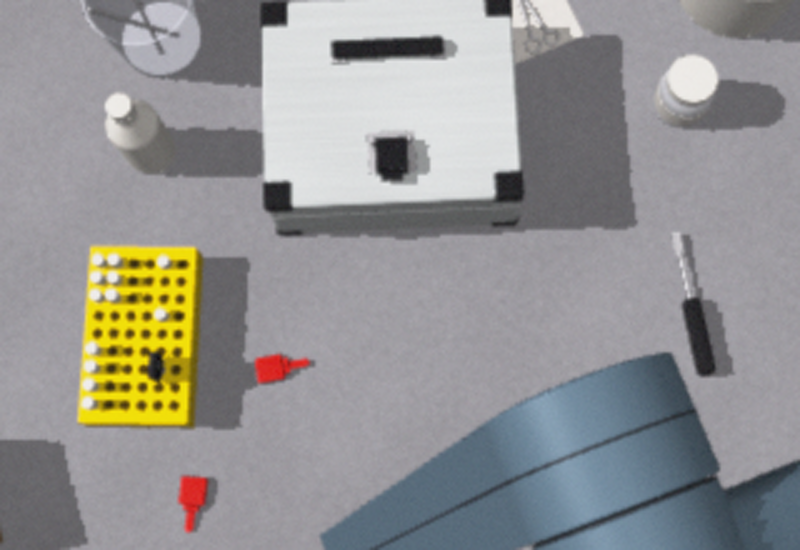

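View pics/d.png

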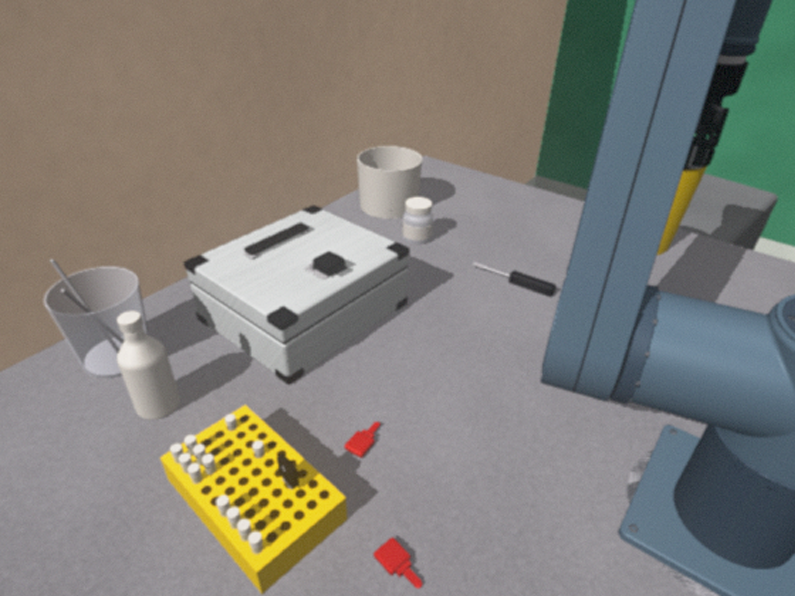

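The top view shows the case with the black cap at about (256,163) px. The driver runs from its tip at (371,194) to its handle end at (383,248). The black key is in the rack at (162,246), and the two red look-alike keys lie on the table. Next I'll measure these from the calibration.

```bash
cat >> h.py <<'E'
def line(mask):
    p=np.argwhere(mask)[:,::-1].astype(float); m=p.mean(0); w,v=np.linalg.eigh(np.cov((p-m).T)); s=(p-m)@v[:,1]; return m+v[:,1]*s.min(), m+v[:,1]*s.max()
def toolaxes(): s=telemetry.sense(); return np.array(s["tool_pos"]),R.from_rotvec(s["tool_rot"]).as_matrix()
E
python3 - <<'E'
from h import *
print(robot.tip_reach); p,M=toolaxes(); print(p,M.round(3))
f=lambda x,y:(100+x/2.5,100+y/2.5)
for n,q,z in [("tip",(679,235),12),("hfront",(689,301),12),("hrear",(708,372),12),("caseFL",(262,208),120),("caseFR",(523,200),120),("caseBL",(262,2),120),("caseBR",(512,-2),120),("cap",(391,157),141),("key",(155,365),75),("rackFL",(79,422),45),("rackFR",(192,426),45),("rackBL",(91,247),45),("rackBR",(198,248),45)]:
    print(n,onz("top",f(*q),z).round(1))
c=cam("wrist"); print("cam in tool",(M.T@(c[1]-p)).round(1),(M.T@c[2]).round(3))
for l in ("driver_grip",):
    save("wrist","pics/w0.png"); 
    for d in spotter.cut_out(l,"wrist")[:2]:
        print(d["conf"],d["xy"],[onz("wrist",e,12).round(1) for e in line(d["region"])])
E
```

```text
22.0
[ 238.15288419 -495.76704002  232.4291697 ] [[ 0.901  0.433 -0.   ]
 [ 0.433 -0.901 -0.   ]
 [-0.     0.    -1.   ]]
tip [ 521.3 -300.2   12. ]
hfront [ 442.7 -299.5   12. ]
hrear [ 359.1 -308.1   12. ]
caseFL [578.2 165.7 120. ]
caseFR [ 554.6 -115.3  120. ]
caseBL [816.4 145.6 120. ]
caseBR [ 788.8 -133.2  120. ]
cap [612.6  21.1 141. ]
key [428.5 301.4  75. ]
rackFL [380.1 395.1  45. ]
rackFR [361.5 271.9  45. ]
rackBL [576.7 371.   45. ]
rackBR [561.5 250.5  45. ]
cam in tool [  80.    -0.3 -141.1] [[-0.001  0.949  0.314]
 [ 1.     0.001  0.001]
 [ 0.     0.314 -0.949]]
```

Emit:
step_arm(
  series=[
    [28.1,-10.5,11,0,0,0,1],
    [28.1,-10.5,11,0,0,0,1],
    [28.1,-10.5,11,0,0,0,1],
    [28.1,-10.5,11,0,0,0,1],
    [28.1,-10.5,11,0,0,0,1],
  ],
)

```text
time_s: 1.17
tool_pos: [342.8, -386.6, 177.1]
tool_rot: [3.063, 0.697, 0.0]
ft_force: [0.6, 0.1, 0.9]
width: 1.0
```

Emit:
step_arm(
  series=[
    [28.1,-10.5,11,0,0,0,0.7],
    [28.1,-10.5,11,0,0,0,0.7],
    [28.1,-10.5,11,0,0,0,0.7],
    [28.1,-10.5,11,0,0,0,0.7],
  ],
)

```text
time_s: 1.5
tool_pos: [426.1, -300.0, 133.1]
tool_rot: [3.063, 0.697, 0.0]
ft_force: [0.3, 0.4, -0.3]
width: 0.7
```

Emit:
step_arm(
  series=[
    [0,0,0,0,0,5.65,0.7],
    [0,0,0,0,0,5.65,0.7],
    [0,0,0,0,0,5.65,0.7],
    [0,0,0,0,0,5.65,0.7],
    [0,0,0,0,0,0,0.7],
  ],
)

```text
time_s: 1.92
tool_pos: [425.4, -301.0, 133.4]
tool_rot: [3.141, 0.079, 0.0]
ft_force: [0.6, 0.2, 0.5]
width: 0.703
```

Run:
```python
from h import *
print(toolaxes())
save("wrist","pics/w1.png")
for d in spotter.cut_out("driver_grip","wrist")[:2]:
    print(d["conf"],d["xy"],[onz("wrist",e,12).round(1) for e in line(d["region"])])
```

```text
(array([ 425.38353664, -300.97773824,  133.44995728]), array([[ 9.98734546e-01,  5.02921488e-02,  7.63842870e-05],
       [ 5.02921556e-02, -9.98734545e-01, -9.10785533e-05],
       [ 7.17070899e-05,  9.48048280e-05, -9.99999993e-01]]))
0.73 [281.8, 205.3] [array([ 525.4, -298.3,   12. ]), array([ 352.3, -309.6,   12. ])]
```

View pics/w1.png

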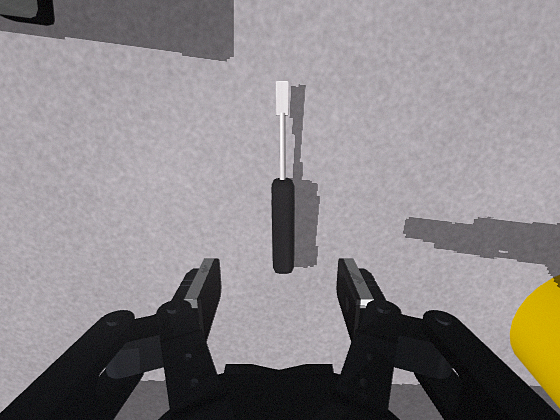

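The wrist view shows the driver straight ahead: tip (282,82), handle front (283,180), handle rear (283,271). The jaws straddle its axis.

Run:
```python
from h import *
for q,z in [((282,82),12),((283,178.5),20),((283,178.5),12),((283,272),12),((283,272),24)]: print(q,z,onz("wrist",q,z).round(1))
```

```text
(282, 82) 12 [ 524.7 -298.3   12. ]
(283, 178.5) 20 [ 448.  -303.6   20. ]
(283, 178.5) 12 [ 446.3 -303.8   12. ]
(283, 272) 12 [ 353.4 -309.4   12. ]
(283, 272) 24 [ 360.3 -308.8   24. ]
```

Emit:
step_arm(
  series=[
    [2.6,3.5,30,0,0,-0.8,0.5],
    [0,0,30,0,0,0,0.5],
    [0,0,30,0,0,0,0.5],
    [0,0,12,0,0,0,0.5],
    [0,0,6,0,0,0,0.5],
  ],
  force=110,
)

```text
time_s: 2.43
tool_pos: [426.7, -303.3, 23.0]
tool_rot: [-3.136, -0.109, 0.005]
ft_force: [0.6, 1.1, 0.5]
width: 0.498
```

Emit:
step_arm(
  series=[
    [0,0,0,0,0,0,0.5],
    [0,0,0,0,0,0,0.1],
    [0,0,0,0,0,0,0],
    [0,0,0,0,0,0,0],
    [0,0,0,0,0,0,0],
  ],
)

```text
time_s: 2.85
tool_pos: [428.6, -305.1, 26.6]
tool_rot: [3.138, 0.106, 0.002]
ft_force: [0.2, 0.3, -0.4]
width: -0.002
```

Emit:
step_arm(
  series=[
    [0,0,0,0,0,0,0],
    [0,0,0,0,0,0,0],
    [0,0,0,0,0,0,0],
  ],
)

```text
time_s: 3.1
tool_pos: [428.1, -304.5, 25.7]
tool_rot: [3.139, 0.106, 0.0]
ft_force: [-0.6, 0.0, -0.2]
width: -0.006
```

The jaws shut fully without meeting the handle, so I'll look at why.

Run:
```python
from h import *
a=save("wrist","pics/w2.png"); print(telemetry.sense()["width"])
print(proj("wrist",toolaxes()[0]+[0,0,-22]),proj("wrist",[428,-304.5,12]),proj("wrist",[524.5,-298.3,12]))
b=save("side","pics/s2.png")
cv2.imwrite("pics/ws2.png",np.hstack([cv2.resize(a,(400,300)),cv2.resize(b[130:280,280:480],(400,300))])[:,:,::-1])
```

```text
-0.003067333517793806
[[278.63668352 250.20906118]] [[278.66778934 256.87200157]] [[279.13366043  69.80498245]]
```

View pics/ws2.png

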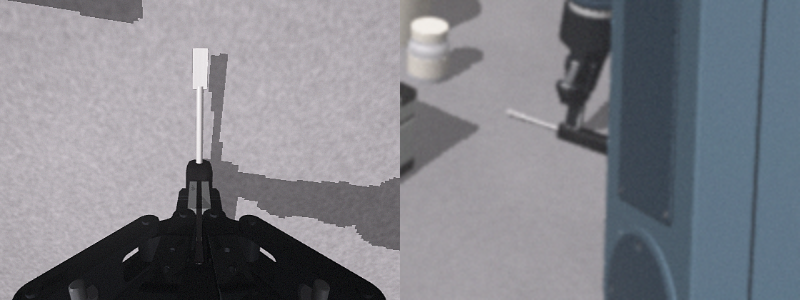

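Emit:
step_arm(
  series=[
    [0,0,-10,0,0,0,0],
    [0,0,-20,0,0,0,0],
    [0,0,-20,0,0,0,0],
    [0,0,0,0,0,0,0],
  ],
)

```text
time_s: 3.53
tool_pos: [429.9, -306.3, 79.5]
tool_rot: [3.135, 0.106, 0.007]
ft_force: [0.5, 0.1, 0.7]
width: -0.001
```

Run:
```python
from h import *
s=telemetry.sense();print(s["width"],s["ft_force"],s["moment"],s["tool_pos"])
a=save("wrist","pics/w3.png")
cv2.imwrite("pics/w3c.png",cv2.resize(a[60:420,160:400],None,fx=1.6,fy=1.6,interpolation=2)[:,:,::-1])
```

```text
-0.0006451176002602188 [0.52294003 0.1397691  0.72767532] [ 0.01074937 -0.03855014 -0.03479621] [ 429.88158777 -306.34439478   79.49530763]
```

View pics/w3c.png

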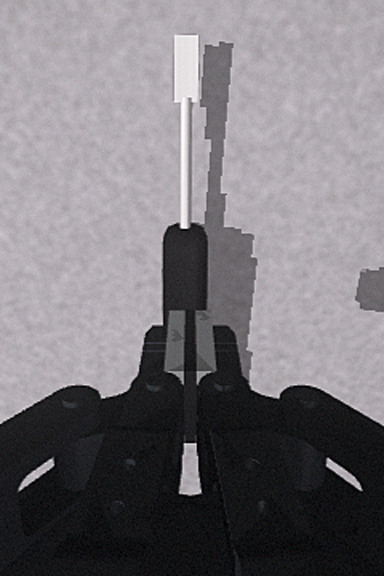

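Run:
```python
from h import *
f=lambda x,y:(160+x/1.6,60+y/1.6)
for q,z in [((187,36),12),((186,226),12),((186,226),18)]: print(q,z,onz("wrist",f(*q),z).round(1))
print(proj("wrist",[447,-303.5,18]),proj("wrist",[353,-309.4,12]))
im=cv2.imread("pics/w2.png")
for y in range(200,300,6): print(y,im[y,255:310:3].mean(-1).astype(int))
d=spotter.cut_out("driver_grip","wrist")[0];print(d["conf"],[onz("wrist",e,12).round(1) for e in line(d["region"])])
save("top","pics/t3.png")
for d in spotter.cut_out("driver_grip","top")[:2]: print(d["conf"],d["xy"],[onz("top",e,12).round(1) for e in line(d["region"])])
```

```text
(187, 36) 12 [ 524.3 -298.7   12. ]
(186, 226) 12 [ 446.2 -303.3   12. ]
(186, 226) 18 [ 448.  -303.2   18. ]
[[276.65250065 202.64630439]] [[276.47133238 312.20935403]]
200 [180 178 185 178 182 184 179 239 229 128 181 179 175 188 111 112 118 117
 108]
206 [179 180 184 181 177 185 181 236 231 127 170 172 181 189 112 105 113 112
 110]
212 [184 188 184 186 186 183 183 234 230 120 175 183 181 175 111 114 105 112
 105]
218 [175 177 187 188 181 178 182 236 227 123 179 175 180 173 107 112 111 104
 114]
224 [179 178 182 185 188  21  16 237 227 120  30  46 121 110 110 114 109 109
 118]
230 [178 178 178  36  42  35  40  32  32  39  34  37  34  30 113 111 114 111
 109]
236 [185 182  51  41  41  42  38  37  43  39  34  36  37  32 113 105 108 107
 111]
242 [182 184  33  38  46  47  42  37  42  40  44  34  37  31  56 109 106 101
 103]
248 [180 188  30  41  45  36  38  40  43  42  45  44  30  34  72 108 106 108
 110]
254 [172 180  30  36 105 102 101  31  34  88 102 102 101  28  67 105 109 111
 109]
260 [181 183  31  40 104  78 104  24  30  87  94  98 104  26  63 108 106 111
 108]
266 [ 30  41  36  55 100  80 103  27  31  68  98 102 102  22  22  33  22 117
 106]
272 [ 32  35  34  87 102  98 101  27  24  68  99  99  95  16  30  27  27  26
 108]
278 [ 43  41  38 108 101 103 104  24  27  42  83  99  99  37  26  36  30  26
 110]
284 [ 34  34  32 101  97  93 101  20  20  54  74  83  78  76  25  28  27  25
  35]
290 [ 21  27  20 101  97 105  81  22  22  27  81  71  78  79  21  20  20  18
  23]
296 [ 27  25  27  22  28  18 154  34  33  54  99  23  23  22  23  25  33  27
  25]
0.67 [array([ 524.1, -297.4,   12. ]), array([ 399.4, -304.2,   12. ])]
```

Run:
```python
from h import *
p,M=toolaxes()
for r in (-10,-5,0,5,10,15,22): print(r,[proj("wrist",p+M@[x,y,r]).round(0)[0].tolist() for x,y in ((11,0),(-11,0),(11,-10),(0,0))])
print([hasattr(robot,k) and k for k in dir(robot) if k[0]!='_'])
# on other camera: where fingers are in side view now
b=save("side","pics/s3.png"); print(proj("side",p),proj("side",p+[0,0,-22]),proj("side",[446,-303.5,12]))
cv2.imwrite("pics/s3c.png",cv2.resize(b[130:230,340:460],(720,600),interpolation=2)[:,:,::-1])
```

```text
-10 [[279.0, 259.0], [279.0, 298.0], [258.0, 259.0], [279.0, 279.0]]
-5 [[279.0, 254.0], [279.0, 293.0], [258.0, 254.0], [279.0, 274.0]]
0 [[279.0, 250.0], [279.0, 287.0], [259.0, 250.0], [279.0, 269.0]]
5 [[279.0, 246.0], [279.0, 282.0], [260.0, 246.0], [279.0, 264.0]]
10 [[279.0, 242.0], [279.0, 277.0], [260.0, 242.0], [279.0, 260.0]]
15 [[279.0, 238.0], [279.0, 273.0], [261.0, 238.0], [279.0, 256.0]]
22 [[279.0, 233.0], [279.0, 267.0], [261.0, 233.0], [279.0, 250.0]]
['MotionError', 'sign_off', 'tip_reach']
[[368.47259193 176.80409618]] [[367.14998557 183.88252523]] [[358.63998392 194.41898873]]
```

View pics/s3c.png

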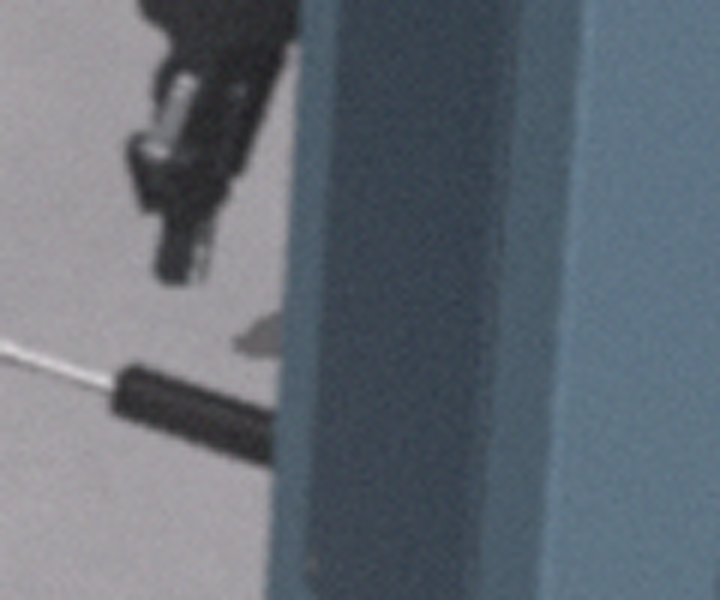

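The side view puts the shut fingertips at px (370,177), which is where the reported TCP projects. So the fingertips sit about at the reported TCP, not 22 mm ahead of it, and I have to go about 20 mm lower. I'll open, descend to about z = 8 and close.

Emit:
step_arm(
  series=[
    [0,0,0,0,0,0,0.55],
    [0,0,10,0,0,0,0.55],
    [0,0,20,0,0,0,0.55],
    [0,0,20,0,0,0,0.55],
    [0,0,10,0,0,0,0.55],
  ],
)

```text
time_s: 4.2
tool_pos: [426.7, -303.0, 12.4]
tool_rot: [-3.137, -0.106, 0.004]
ft_force: [-0.9, 0.4, -0.5]
width: 0.554
```

Emit:
step_arm(
  series=[
    [0,0,4,0,0,0,0.55],
    [0,0,4,0,0,0,0.55],
    [0,0,0,0,0,0,0.55],
  ],
)

```text
time_s: 4.45
tool_pos: [427.9, -304.3, 6.8]
tool_rot: [-3.139, -0.106, 0.001]
ft_force: [0.0, 1.1, 0.3]
width: 0.551
```

Emit:
step_arm(
  series=[
    [0,0,0,0,0,0,0.2],
    [0,0,0,0,0,0,0],
    [0,0,0,0,0,0,0],
    [0,0,0,0,0,0,0],
    [0,0,0,0,0,0,0],
  ],
)

```text
time_s: 4.87
tool_pos: [428.6, -305.1, 8.6]
tool_rot: [3.138, 0.106, 0.002]
ft_force: [-0.2, 1.2, 6.0]
width: 0.205
```

Emit:
step_arm(
  series=[
    [0,0,-8,0,0,0,0],
    [0,0,-20,0,0,0,0],
    [4.5,-20,-24,0,0,0,0],
    [4.5,-35,-20,0,0,0,0],
    [4.5,-35,-20,0,0,0,0],
  ],
)

```text
time_s: 5.28
tool_pos: [435.5, -213.7, 100.9]
tool_rot: [3.139, 0.102, 0.001]
ft_force: [0.6, -0.0, -1.1]
width: 0.201
```

Emit:
step_arm(
  series=[
    [4.5,-35,-20,0,0,0,0],
    [4.5,-35,-20,0,0,0,0],
    [4.5,-35,-10,0,0,0,0],
    [4.5,-35,0,0,0,0,0],
    [4.5,-35,0,0,0,0,0],
  ],
)

```text
time_s: 5.7
tool_pos: [446.4, -36.2, 151.1]
tool_rot: [3.139, 0.105, 0.005]
ft_force: [0.9, -0.6, -1.7]
width: 0.206
```

Emit:
step_arm(
  series=[
    [4.5,-35,0,0,0,0,0],
    [4.5,-28,0,0,0,0,0],
    [4.5,-10,0,0,0,4.35,0],
    [0,0,0,0,0,4.35,0],
    [0,0,0,0,0,0,0],
  ],
)

```text
time_s: 6.12
tool_pos: [454.5, 37.2, 149.9]
tool_rot: [3.139, -0.133, 0.001]
ft_force: [0.2, 0.0, -1.9]
width: 0.203
```

Run:
```python
from h import *
s=telemetry.sense(); print(s["tool_pos"],s["tool_rot"],s["width"],s["ft_force"],s["moment"])
p,M=toolaxes()
save("wrist","pics/w4.png")
print("tip pred",proj("wrist",p+M@[97,0,-4]),"lip pred",proj("wrist",[586.8,23.9,128]))
for n in("cap","driver_grip","case"):
  for d in spotter.cut_out(n,"wrist")[:2]:
    print(n,d["conf"],d["xy"],[e.round(1) for e in line(d["region"])])
```

```text
[454.52164146  37.23295414 149.93334929] [ 3.13870485e+00 -1.33051602e-01  9.20686148e-04] 0.2029353069973715 [ 0.19020028  0.03472822 -1.85110932] [0.01272385 0.00659399 0.00393102]
tip pred [[277.26490771  63.80456086]] lip pred [[282.13160902 -15.40025228]]
driver_grip 0.82 [277.8, 263.8] [array([279.6,  63. ]), array([277.9, 367. ])]
case 0.62 [274.3, 29.3] [array([559.1,  28.3]), array([ 2.1, 31. ])]
```

View pics/w4.png

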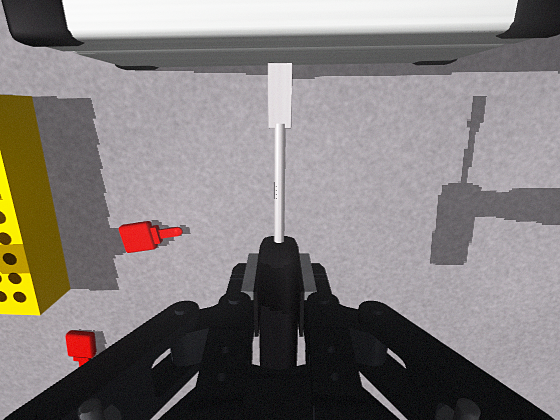

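The driver is held straight, with its tip at (280,63), within about 3 px of the prediction. The lip is just out of view, so I'll rise and advance a little to see the cap.

Emit:
step_arm(
  series=[
    [8,0,-25,0,0,0,0],
    [20,0,-25,0,0,0,0],
    [20,0,0,0,0,0,0],
    [0,0,0,0,0,0,0],
  ],
)

```text
time_s: 6.65
tool_pos: [506.9, 30.5, 201.4]
tool_rot: [3.138, -0.133, 0.011]
ft_force: [-0.1, 0.2, -1.3]
width: 0.202
```

Run:
```python
from h import *
p,M=toolaxes(); print(p)
im=save("wrist","pics/w5.png")
print("tip pred",proj("wrist",p+M@[97,0,-4]),"lip pred",proj("wrist",[586.8,23.9,128]))
for n in("cap","driver_grip"):
  for d in spotter.cut_out(n,"wrist")[:2]:
    print(n,d["conf"],d["xy"],[e.round(1) for e in line(d["region"])], d["region"].sum())
cv2.imwrite("pics/w5c.png",cv2.resize(im[0:200,180:380],None,fx=3,fy=3,interpolation=2)[:,:,::-1])
```

```text
[506.90087186  30.47221737 201.42747766]
tip pred [[278.85233518  55.52257323]] lip pred [[278.37422625 103.08361677]]
cap 0.74 [286.7, 44.5] [array([277.6,  14.6]), array([292.2, 103.1])] 3681
driver_grip 0.95 [278.1, 264.1] [array([279.6,  62.9]), array([278., 368.])] 7527
```

View pics/w5c.png

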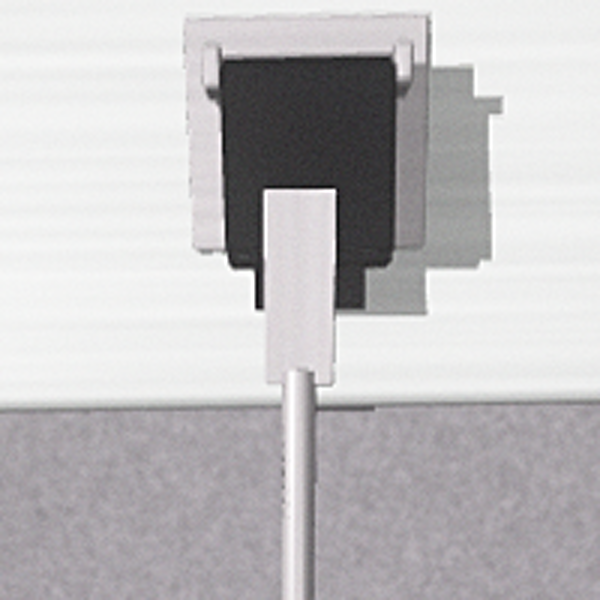

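The crop shows the lip's front edge at about px row 103, columns 265–302, with the blade tip above it at (280,63). The lip centre is about 3 px to the right of the blade. I'll re-measure now that the arm is settled.

Run:
```python
from h import *
p,M=toolaxes(); c=cam("wrist"); im=save("wrist","pics/w6.png"); print(p,R.from_matrix(M).as_rotvec())
g=im.mean(-1)
for y in range(84,112,2): 
    r=np.where(g[y,240:330]<75)[0]+240; print(y,(r.min(),r.max(),len(r)) if len(r) else None)
t=np.argwhere(spotter.cut_out("driver_grip","wrist")[0]["region"]); print("tip row",t[:,0].min(),t[t[:,0]<75][:,1].mean())
for col in (200,240,330,370): 
    print(col, np.argmin(np.diff(cv2.blur(g,(3,3))[110:160,col]))+110)
print("tip pred",proj("wrist",p+M@[97,0,-4],c))
for q in((265,103),(302,103),(283.5,103)): print(onz("wrist",q,128,c).round(1))
for q in((200,136),(370,134)): print("edge",onz("wrist",q,120,c).round(1))
```

```text
[501.47462728  31.69795818 198.65352939] [-3.13850032  0.13303363  0.00362987]
84 (np.int64(266), np.int64(302), 12)
86 (np.int64(266), np.int64(302), 12)
88 (np.int64(266), np.int64(302), 13)
90 (np.int64(266), np.int64(302), 13)
92 (np.int64(266), np.int64(292), 3)
94 None
96 None
98 None
100 None
102 None
104 None
106 None
108 None
110 None
tip row 63 280.09963099630994
200 125
240 124
330 123
370 123
tip pred [[278.0666198   63.78301014]]
[584.6  33.4 128. ]
[582.5   9.2 128. ]
[583.6  21.3 128. ]
edge [566.8  81.5 120. ]
edge [557.9 -37.7 120. ]
```

Run:
```python
from h import *
p,M=toolaxes(); c=cam("wrist"); print(p)
for q in((266,92),(302.5,92),(284.2,92.3)): print(onz("wrist",q,129,c).round(1))
for q in((200,125),(370,123)): print("edge",onz("wrist",q,120,c).round(1))
L=onz("wrist",(284.2,92.3),129,c); T=onz("wrist",(280.1,63),p[2]+4,c)
print("tip in tool",M.T@(T-p),"lip in tool",M.T@(L-p))
```

```text
[501.13192079  31.97563516 198.6109347 ]
[590.8  32.3 129. ]
[588.8   8.8 129. ]
[589.6  20.6 129. ]
edge [573.8  80.6 120. ]
edge [565.  -37.3 120. ]
tip in tool [97.22781158  0.82098924 -4.23079878] lip in tool [89.32353874  3.83023829 69.39864139]
```

Emit:
step_arm(
  series=[
    [-22,3,10,0,0,0,0],
    [0,0,25,0,0,0,0],
    [0,0,25,0,0,0,0],
    [0,0,14,0,0,0,0],
    [0,0,0,0,0,0,0],
  ],
  force=120,
)

```text
time_s: 7.32
tool_pos: [476.7, 31.4, 122.2]
tool_rot: [-3.138, 0.133, 0.012]
ft_force: [-1.2, 0.3, -1.2]
width: 0.201
```

Emit:
step_arm(
  series=[
    [0,0,0,0,0,0,0],
    [0,0,0,0,0,0,0],
    [0,0,0,0,0,0,0],
  ],
)

```text
time_s: 7.57
tool_pos: [481.1, 30.8, 126.6]
tool_rot: [3.139, -0.133, 0.004]
ft_force: [0.3, 0.2, -1.4]
width: 0.197
```

Emit:
step_arm(
  series=[
    [0,0,1,0,0,0,0],
    [0,0,0,0,0,0,0],
    [0,0,1,0,0,0,0],
    [0,0,0,0,0,0,0],
  ],
)

```text
time_s: 7.9
tool_pos: [480.4, 30.9, 123.5]
tool_rot: [3.139, -0.133, 0.0]
ft_force: [-0.2, -0.1, -1.1]
width: 0.197
```

Emit:
step_arm(
  series=[
    [0,0,1,0,0,0,0],
    [0,0,0,0,0,0,0],
    [0,0,0,0,0,0,0],
  ],
)

```text
time_s: 8.15
tool_pos: [480.2, 30.9, 122.3]
tool_rot: [-3.139, 0.133, 0.0]
ft_force: [-0.5, -0.2, -1.7]
width: 0.203
```

Run:
```python
from h import *
s=telemetry.sense(); print(s["tool_pos"],s["ft_force"],s["moment"])
p,M=toolaxes(); T=p+M@[97.2,.8,-4.2]
im=save("side","pics/s4.png"); print("tip pred",T,proj("side",T),"lip",proj("side",[589.6,20.6,128]))
cv2.imwrite("pics/s4c.png",cv2.resize(im[140:240,170:350],(800,444),interpolation=2)[:,:,::-1])
```

```text
[480.22001547  30.93366942 122.3151011 ] [-0.49489674 -0.20849536 -1.70275409] [ 0.01283149 -0.08880031  0.01891105]
tip pred [577.00623857  21.92732343 126.49035548] [[244.34952576 194.62125197]] lip [[240.35679401 191.82263081]]
```

View pics/s4c.png

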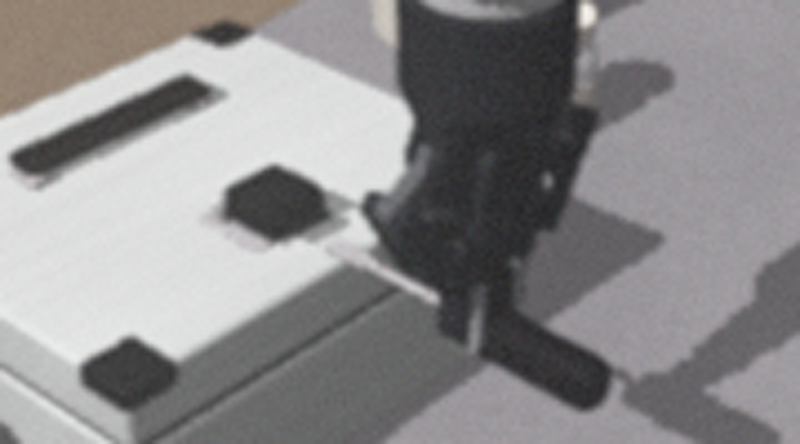

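The side view shows the blade tip on the lid just in front of the lip, at px (245,196) against a predicted (244,195). I'll lower it to touch the lid.

Emit:
step_arm(
  series=[
    [0,0,1,0,0,0,0],
    [0,0,0,0,0,0,0],
    [0,0,0,0,0,0,0],
  ],
)

```text
time_s: 8.45
tool_pos: [480.2, 31.0, 121.3]
tool_rot: [-3.139, 0.133, 0.0]
ft_force: [-0.5, -0.8, -0.8]
width: 0.198
```

Emit:
step_arm(
  series=[
    [0,0,1,0,0,0,0],
    [0,0,0,0,0,0,0],
    [0,0,0,0,0,0,0],
  ],
)

```text
time_s: 8.7
tool_pos: [480.3, 30.9, 120.4]
tool_rot: [-3.139, 0.133, 0.0]
ft_force: [0.1, -0.0, -1.2]
width: 0.201
```

Emit:
step_arm(
  series=[
    [0,0,1,0,0,0,0],
    [0,0,0,0,0,0,0],
    [0,0,0,0,0,0,0],
  ],
)

```text
time_s: 8.95
tool_pos: [480.3, 31.0, 119.3]
tool_rot: [-3.139, 0.133, 0.0]
ft_force: [-0.5, 1.0, -1.4]
width: 0.196
```

Emit:
step_arm(
  series=[
    [0,0,1,0,0,0,0],
    [0,0,0,0,0,0,0],
    [0,0,0,0,0,0,0],
  ],
)

```text
time_s: 9.2
tool_pos: [480.3, 31.0, 118.4]
tool_rot: [-3.139, 0.133, 0.0]
ft_force: [-0.4, 0.3, -1.9]
width: 0.201
```

Emit:
step_arm(
  series=[
    [0,0,0.7,0,0,0,0],
    [0,0,0,0,0,0,0],
    [0,0,0,0,0,0,0],
  ],
)

```text
time_s: 9.45
tool_pos: [480.4, 30.9, 117.8]
tool_rot: [-3.139, 0.133, -0.0]
ft_force: [-0.2, 0.2, -0.4]
width: 0.2
```

Emit:
step_arm(
  series=[
    [6,0,0,0,0,0,0],
    [5,0,0,0,0,0,0],
    [0,0,0,0,0,0,0],
    [0,0,0,0,0,0,0],
  ],
)

```text
time_s: 9.78
tool_pos: [492.0, 29.9, 117.7]
tool_rot: [3.139, -0.133, 0.001]
ft_force: [0.5, -0.7, -0.9]
width: 0.198
```

Emit:
step_arm(
  series=[
    [4,0,0,0,0,0,0],
    [3,0,0,0,0,0,0],
    [1,0,0,0,0,0,0],
    [0,0,0,0,0,0,0],
    [0,0,0,0,0,0,0],
  ],
)

```text
time_s: 10.2
tool_pos: [496.2, 29.8, 117.2]
tool_rot: [-3.138, 0.132, 0.01]
ft_force: [-9.8, 0.7, 5.8]
width: 0.196
```

Run:
```python
from h import *
s=telemetry.sense(); print(s["tool_pos"],s["ft_force"],s["moment"],s["width"])
im=save("wrist","pics/w7.png")
cv2.imwrite("pics/w7c.png",cv2.resize(im[0:120,200:360],(800,600),interpolation=2)[:,:,::-1])
print("tip pred",proj("wrist",toolaxes()[0]+toolaxes()[1]@[97.2,.8,-4.2]))
d=spotter.cut_out("driver_grip","wrist")[0]["region"]; t=np.argwhere(d); print("top row visible",t[:,0].min())
```

```text
[496.17294759  29.76092496 117.24270246] [-9.75259383  0.67697343  5.7672695 ] [ 0.00822977  1.11918497 -0.0455571 ] 0.19552062281238614
tip pred [[280.12666424  63.18059116]]
top row visible 69
```

View pics/w7c.png

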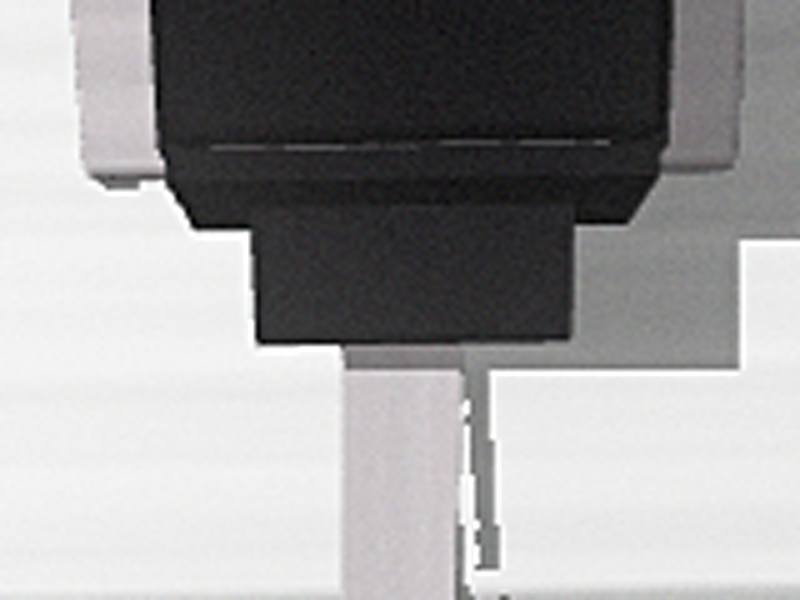

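The blade is under the lip, with the lip front at px row 69. The push stalls exactly where the thicker shaft, 26 mm behind the tip, would meet the case's front edge. I'll back off, raise a little and go in again.

Emit:
step_arm(
  series=[
    [-5,0,0,0,0,0,0],
    [0,0,-2,0,0,0,0],
    [0,0,0,0,0,0,0],
    [0,0,0,0,0,0,0],
  ],
)

```text
time_s: 10.63
tool_pos: [494.7, 29.7, 119.8]
tool_rot: [3.139, -0.133, 0.001]
ft_force: [-1.1, 0.2, -1.2]
width: 0.198
```

Emit:
step_arm(
  series=[
    [3,0,0,0,0,0,0],
    [2,0,0,0,0,0,0],
    [2,0,0,0,0,0,0],
    [0,0,0,0,0,0,0],
    [0,0,0,0,0,0,0],
  ],
)

```text
time_s: 11.05
tool_pos: [501.4, 29.2, 119.6]
tool_rot: [-3.139, 0.133, 0.0]
ft_force: [-0.3, -0.3, -0.7]
width: 0.198
```

Emit:
step_arm(
  series=[
    [0,0,2.3,0,2,0,0],
    [0,0,2.3,0,2,0,0],
    [0,0,2.3,0,2,0,0],
    [0,0,0,0,0,0,0],
    [0,0,0,0,0,0,0],
  ],
)

```text
time_s: 11.47
tool_pos: [500.9, 29.3, 112.8]
tool_rot: [3.13, -0.132, 0.162]
ft_force: [0.4, -0.1, -1.3]
width: 0.197
```

Emit:
step_arm(
  series=[
    [0,0,2.2,0,2,0,0],
    [0,0,2.2,0,2,0,0],
    [0,0,0,0,0,0,0],
    [0,0,0,0,0,0,0],
  ],
)

```text
time_s: 11.8
tool_pos: [502.0, 29.1, 108.6]
tool_rot: [3.12, -0.132, 0.271]
ft_force: [1.0, -0.8, -0.1]
width: 0.2
```

Emit:
step_arm(
  series=[
    [0,0,2.2,0,2,0,0],
    [0,0,2.2,0,2,0,0],
    [0,0,2.2,0,2,0,0],
    [0,0,0,0,0,0,0],
  ],
)

```text
time_s: 12.13
tool_pos: [502.2, 29.2, 101.2]
tool_rot: [3.098, -0.131, 0.432]
ft_force: [-0.7, -0.6, -1.3]
width: 0.2
```

Run:
```python
from h import *
s=telemetry.sense(); print(s["tool_pos"],s["ft_force"],s["moment"],s["width"])
save("wrist","pics/w8.png"); save("side","pics/s8.png")
for c in("wrist","side"):
  for d in spotter.cut_out("cap",c)[:2]: t=np.argwhere(d["region"]);print(c,d["conf"],d["xy"],t.min(0),t.max(0))
```

```text
[502.23912272  29.23954282 101.20910027] [-0.74932546 -0.58291444 -1.30707649] [-0.0092364   0.21879422 -0.02087696] 0.20017461653582927
wrist 0.91 [282.2, 13.4] [  0 232] [ 33 332]
side 0.52 [229.2, 174.5] [170 219] [187 239]
```

Run:
```python
from h import *
u=np.array([.997,-.078,0]);L=np.array([617.5,18.4,0])
for a,b,z in((0,0,141),(-28,0,130),(17,0,141),(40,0,135),(66,0,140)): print(a,z,proj("side",L+a*u+[0,0,z]).round(0),proj("wrist",L+a*u+[0,0,z]).round(0))
p,M=toolaxes(); print("tip",p+M@[97.2,.8,-4.2])
a=cv2.imread("pics/s4.png");b=cv2.imread("pics/s8.png");w=cv2.imread("pics/w8.png")
f=lambda m:cv2.resize(m[150:220,180:300],(400,233),interpolation=2)
cv2.imwrite("pics/m8.png",np.vstack([np.hstack([f(a),f(b)]),cv2.resize(w[0:180,160:440],(800,514))[:360]]))
```

```text
0 141 [[231. 182.]] [[280.  -2.]]
-28 130 [[240. 191.]] [[280.  83.]]
17 141 [[226. 179.]] [[280. -47.]]
40 135 [[219. 178.]] [[279. -95.]]
66 140 [[212. 172.]] [[ 278. -179.]]
tip [596.41515755  20.15478887 133.65332187]
```

View pics/m8.png

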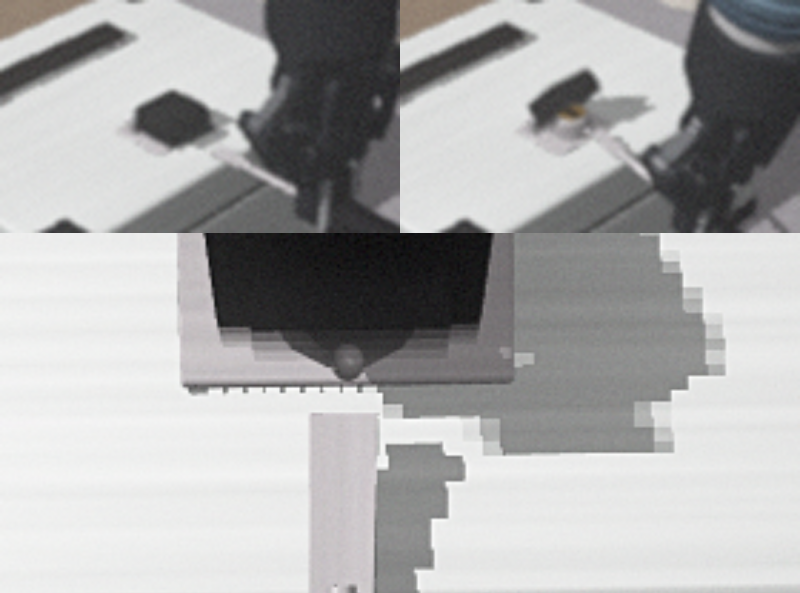

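The cap has been levered free and is swinging over, with the brass lock visible. I'll pull the blade out along its axis, level it and check the cap.

Emit:
step_arm(
  series=[
    [-15,0,0,0,0,0,0],
    [-25,0,0,0,0,0,0],
    [-25,0,0,0,0,0,0],
    [0,0,-10,0,-5.3,0,0],
    [0,0,-10,0,-5.3,0,0],
  ],
)

```text
time_s: 12.75
tool_pos: [427.6, 36.1, 100.5]
tool_rot: [3.134, -0.133, 0.121]
ft_force: [2.6, -1.0, 0.5]
width: 0.203
```

Emit:
step_arm(
  series=[
    [0,0,-10,0,-5.4,0,0],
    [0,0,0,0,0,0,0],
    [0,0,0,0,0,0,0],
  ],
)

```text
time_s: 13.0
tool_pos: [438.1, 34.3, 114.0]
tool_rot: [3.138, -0.132, 0.007]
ft_force: [-0.1, 0.6, -1.6]
width: 0.194
```

Run:
```python
from h import *
s=telemetry.sense(); print(s["tool_pos"],s["tool_rot"],s["width"])
save("wrist","pics/w9.png"); save("side","pics/s9.png")
for c in("side",):
  for d in spotter.cut_out("cap",c)[:2]: t=np.argwhere(d["region"]);print(c,d["conf"],d["xy"],t.min(0),t.max(0))
for d in spotter.cut_out("driver_grip","wrist")[:1]: print([e.round(1) for e in line(d["region"])])
p,M=toolaxes();print(proj("wrist",p+M@[97.2,.8,-4.2]))
```

```text
[438.0862659   34.32593111 114.04813263] [ 3.13836496 -0.13249395  0.00674549] 0.19405578834089537
side 0.66 [217.8, 179.7] [171 209] [186 230]
[array([279.5,  62.9]), array([278., 369.])]
[[280.06741199  63.16156641]]
```

Emit:
step_arm(
  series=[
    [0,30,5,0,0,0,0],
    [0,35,15,0,0,0,0],
    [0,35,15,0,0,0,0],
    [0,35,15,0,0,0,0],
    [0,30,15,0,0,0,0],
  ],
)

```text
time_s: 13.62
tool_pos: [420.7, -131.1, 47.8]
tool_rot: [3.138, -0.132, 0.002]
ft_force: [1.5, -0.5, -1.2]
width: 0.197
```

Emit:
step_arm(
  series=[
    [0,20,15,0,0,0,0],
    [0,0,8,0,0,0,0],
    [0,0,0,0,0,0,0],
    [0,0,0,0,0,0,0],
  ],
)

```text
time_s: 13.95
tool_pos: [418.8, -148.4, 25.0]
tool_rot: [-3.137, 0.134, 0.003]
ft_force: [0.1, 0.6, -1.2]
width: 0.199
```

Emit:
step_arm(
  series=[
    [0,0,9,0,0,0,0],
    [0,0,5,0,0,0,0],
    [0,0,0,0,0,0,0],
    [0,0,0,0,0,0,0],
  ],
)

```text
time_s: 14.28
tool_pos: [419.9, -148.7, 11.4]
tool_rot: [-3.139, 0.131, 0.001]
ft_force: [0.5, 0.4, -0.6]
width: 0.2
```

Emit:
step_arm(
  series=[
    [0,0,1,0,0,0,0],
    [0,0,1,0,0,0,0],
    [0,0,0,0,0,0,0],
    [0,0,0,0,0,0,0],
  ],
)

```text
time_s: 14.62
tool_pos: [420.1, -149.6, 9.6]
tool_rot: [3.139, -0.133, 0.0]
ft_force: [-0.6, 0.7, -1.3]
width: 0.196
```

Emit:
step_arm(
  series=[
    [0,0,1,0,0,0,0],
    [0,0,0,0,0,0,0],
    [0,0,0,0,0,0,0.55],
    [0,0,0,0,0,0,0.55],
    [0,0,0,0,0,0,0.55],
  ],
)

```text
time_s: 15.03
tool_pos: [420.0, -149.7, 8.5]
tool_rot: [3.139, -0.133, 0.0]
ft_force: [0.2, 0.5, 0.4]
width: 0.552
```

Emit:
step_arm(
  series=[
    [0,0,0,0,0,0,0.55],
    [0,0,-10,0,0,0,0.55],
    [0,0,-30,0,0,0,0.55],
    [0,0,-30,0,0,0,0.55],
    [0,0,-30,0,0,0,0.55],
  ],
)

```text
time_s: 15.45
tool_pos: [419.4, -149.3, 109.3]
tool_rot: [-3.138, 0.133, 0.002]
ft_force: [0.6, -0.4, 0.2]
width: 0.549
```

Emit:
step_arm(
  series=[
    [-3.5,-25,-20,0,0,0,0.55],
    [-3.5,-38,-20,0,0,0,0.55],
    [-3.5,-38,-10,0,0,0,0.55],
    [-3.5,-38,-10,0,0,0,0.55],
    [-3.5,-38,0,0,0,0,0.55],
  ],
)

```text
time_s: 15.87
tool_pos: [418.4, 28.2, 170.0]
tool_rot: [3.138, -0.134, 0.007]
ft_force: [0.7, -0.6, -0.1]
width: 0.548
```

Emit:
step_arm(
  series=[
    [-3.5,-38,0,0,0,0,0.55],
    [-3.5,-38,0,0,0,0,0.55],
    [-3.5,-38,0,0,0,0,0.55],
    [-3.5,-38,0,0,0,0,0.55],
    [-3.5,-38,0,0,0,0,0.55],
  ],
)

```text
time_s: 16.28
tool_pos: [415.5, 219.7, 167.9]
tool_rot: [-3.139, 0.133, -0.001]
ft_force: [0.8, -1.6, 0.6]
width: 0.548
```

Emit:
step_arm(
  series=[
    [-3.5,-38,0,0,0,0,0.55],
    [-3.5,-30,0,0,0,0,0.55],
    [0,-10,0,0,0,0,0.55],
    [0,0,0,0,0,0,0.55],
    [0,0,0,0,0,0,0.55],
  ],
)

```text
time_s: 16.7
tool_pos: [415.3, 295.8, 167.4]
tool_rot: [3.138, -0.13, -0.001]
ft_force: [-0.4, -0.5, -0.4]
width: 0.552
```

Run:
```python
from h import *
s=telemetry.sense(); print(s["tool_pos"],s["tool_rot"],s["width"])
save("wrist","pics/w10.png"); c=cam("wrist")
for d in spotter.cut_out("key_bow","wrist")[:3]:
    r=d["region"]; t=np.argwhere(r); q=cv2.minAreaRect(t[:,::-1].astype(np.float32)); print(d["conf"],d["xy"],t.min(0),t.max(0),q,onz("wrist",d["xy"],75,c).round(1))
for d in spotter.cut_out("tube_a_mid","wrist")[:4]: print("tube",d["conf"],d["xy"],onz("wrist",d["xy"],60,c).round(0))
for d in spotter.cut_out("rack","wrist")[:1]:
    t=np.argwhere(d["region"]); print("rack",d["conf"],cv2.minAreaRect(t[:,::-1].astype(np.float32)))
save("top","pics/t10.png")
for d in spotter.cut_out("driver_grip","top")[:2]: print(d["conf"],d["xy"],[onz("top",e,12).round(1) for e in line(d["region"])])
```

```text
[415.2990942  295.83845166 167.4333558 ] [ 3.13785634e+00 -1.30123532e-01 -1.15331323e-03] 0.5516690123398872
0.82 [393.6, 170.8] [157 371] [190 433] ((401.7567443847656, 171.54055786132812), (30.249414443969727, 63.4580078125), 80.53767395019531) [441.  203.1  75. ]
0.6 [265.6, 196.0] [173 263] [215 278] ((270.8758850097656, 193.9896697998047), (12.872049331665039, 42.68537902832031), 4.763641834259033) [429.3 304.1  75. ]
0.57 [297.8, 294.9] [276 285] [322 314] ((297.8489990234375, 298.8557434082031), (26.647083282470703, 47.26960754394531), 10.007980346679688) [335.6 284.6  75. ]
tube 0.68 [275.2, 31.3] [547. 286.  60.]
rack 0.94 ((236.93930053710938, 124.51758575439453), (159.7122802734375, 245.9633331298828), 2.2906100749969482)
0.87 [324.7, 243.3] [array([ 517.1, -154.7,   12. ]), array([ 349. , -140.7,   12. ])]
```

Run:
```python
import cv2,numpy as np
w=cv2.imread("pics/w10.png").astype(int)[164:232,246:300]
g=w.sum(-1)//3; b=w[:,:,0]; r=w[:,:,2]
for y in range(0,68,2): print(164+y,''.join('#' if g[y,x]<30 else '+' if g[y,x]<50 else 'o' if g[y,x]<75 else 's' if abs(r[y,x]-b[y,x])<30 else '.' for x in range(54)))
```

```text
164 oooooooooooo........ooooooooooooo........+ooooooooooo.
166 +ooooooooooo.........oooooooooooo........+oooooooooooo
168 ..ooooooooo..........ooooooooooo..........+oooooooooo.
170 ......oo...............ooooooo.............ooooooooo..
172 ..............................................oo......
174 ......................++++++++#o......................
176 .....................+++++++++++o.....................
178 .....................+++o+++++++o.....................
180 ....+++o.............+++++o+++++o.....................
182 .oooooooo+o.........+oooooooo+o+o..........o+++++.....
184 oooooooooooo........+oooooooooo++........+ooooooo++o..
186 oooooooooooo.......o+ooooooooo+++.......+++o+oo+oooo..
188 ooooooooooo........o+oooooooooo+o.......ooo+oo+oooo+o.
190 .+ooooooooo........ooooooooooo++........++oo+oooo++o..
192 .....oo............ooooooooooo+o.........o+++o+o++o...
194 ...................+ooooooooo++o.............o........
196 ...................+ooooooooo++o......................
198 ...................+ooooooooo+o.......................
200 ...................+ooooooooo++...
[... 205 characters left out ...]
oooooooo.......+ooooooooo+++........+oooooooooo....
210 +oooooooooo.......+oooooooooo+o........oooooooooooo...
212 ..++ooooo.........+ooooooooo+o..........oooooooooo....
214 ...................+++o+ooo+o.............oooooo......
216 ......................................................
218 ......................................................
220 ......................................................
222 ....+o................................................
224 oooooooooo...........ooooooo.............+oooo........
226 ooooooooooo........+oooooooo+o.........oooooooooo.....
228 ooooooooooo.......oooooooooooo........ooooooooooo.....
230 oooooooooo.........ooooooooooo........ooooooooooo.....
```

Run:
```python
from h import *
p,M=toolaxes(); c=cam("wrist"); print(p)
a,b=onz("wrist",(271.3,182.5),83,c),onz("wrist",(269,215),83,c); m=(a+b)/2
print(a,b,m,np.linalg.norm(a-b),"yaw",np.degrees(np.arctan2(*(a-b)[[1,0]])),"tool",M.T@(m-p))
d=[onz("wrist",q,83,c) for q in((265.3,198.5),(274.7,198.5))]; print(np.linalg.norm(d[0]-d[1]))
# well neighbours for rack yaw: blobs of dark wells
f=lambda *q:onz("wrist",q,45,c)
print("wells row",f(251,186.5)-f(292,187),f(250.5,207.5),f(291.5,208.5))
```

```text
[415.97307811 294.95478767 167.92875515]
[442.27998813 298.09942637  83.        ] [416.3418043  302.38949267  83.        ] [429.31089622 300.24445952  83.        ] 26.290569587167834 yaw -9.391459528049714 tool [12.82380073 -6.43073621 84.92918956]
7.270154374305172
wells row [ 3.6566172  36.39542695  0.        ] [411.72148389 320.92863721  45.        ] [407.49275087 283.74015911  45.        ]
```

Emit:
step_arm(
  series=[
    [12.8,-6.4,10,0,0,3.5,0.4],
    [0,0,25,0,0,0,0.4],
    [0,0,30,0,0,0,0.4],
    [0,0,20,0,0,0,0.4],
    [0,0,0,0,0,0,0.4],
  ],
  force=60,
)

```text
time_s: 17.42
tool_pos: [426.3, 299.4, 79.0]
tool_rot: [3.129, -0.23, -0.011]
ft_force: [-0.7, 0.3, 0.0]
width: 0.399
```

Emit:
step_arm(
  series=[
    [0,0,14,0,0,0,0.4],
    [0,0,10,0,0,0,0.4],
    [0,0,0,0,0,0,0.4],
    [0,0,0,0,0,0,0.4],
  ],
)

```text
time_s: 17.75
tool_pos: [429.1, 301.2, 59.2]
tool_rot: [3.133, -0.229, -0.0]
ft_force: [-0.3, 0.2, -0.0]
width: 0.396
```

Run:
```python
from h import *
p,M=toolaxes(); s=telemetry.sense(); print(p,s["ft_force"],s["width"]); im=save("wrist","pics/w11.png"); print(proj("wrist",p+M@[0,0,0]),proj("wrist",[429.3,300.2,83]))
w=im[205:330,225:335].astype(int); g=w.mean(-1)
for y in range(0,125,4): print(205+y,''.join('#' if g[y,x]<30 else '+' if g[y,x]<55 else 'o' if g[y,x]<85 else 's' if abs(w[y,x,0]-w[y,x,2])<30 else '.' for x in range(0,110,2)))
```

```text
[429.11833577 301.18832746  59.24507418] [-0.25768992  0.21701402 -0.01024683] 0.3960592001936729
[[278.8856456  269.03780525]] [[281.0327962 294.9414811]]
205 .......................................................
209 .......................................................
213 ...........................................oo..........
217 .......+ooooo+.........+ooooooo........ooooooooo.......
221 .....ooooooooooo......+ooooooooo......+oooooooooo......
225 .....+oooooooooo......oooooooooo......+oooooooooo......
229 ......+oooooooo........+oooooooo.......+oooooooo.......
233 ........++o++............++++.............o+o..........
237 .......................................................
241 ........................+++++++#.......................
245 .......................+++++++++o......................
249 .........+++++.........++++++++++.......+++++++........
253 .......++oo++o++......o+++++++++#.....++++++++++.......
257 +..oosss+++++o++o.....o++#++++++#.....++++++++soooo....
261 o..oosos+++oo+o+......o++++++++++......+++++#++ooooo...
265 ++sooso+++++++o.......o++++++#+#+o......
[... 275 characters left out ...]
++.....##++++++++#.....+++++####+#+ooooo
289 oooo#++++++++++++.....##++++++++#.....+++++##+##+#ooooo
293 ssss+++#++++++++......#++++++++++.......++++#####+ossss
297 #sss++##+#............##+++++++++...........#####+oss##
301 ++ss++####............###++++++#o...........+###++ss+##
305 +##+++###+............#++++##++#.............###++#+###
309 ##++++###..#+++o......#+##+++#+#........+++++###++#####
313 ###+++###+++++++++....#++##++++#o.....#+++++++##++#####
317 +#+#++###+++++++o+....o#++#++++#+.....++++++++##++#####
321 #####+##..+++++++.......o+++++++.......o++++++##++#####
325 #####+##.......................................#++#####
329 #####+#........................................#++#####
```

Emit:
step_arm(
  series=[
    [0,0,0,0,0,0,0.2],
    [0,0,0,0,0,0,0.1],
    [0,0,0,0,0,0,0],
    [0,0,0,0,0,0,0],
    [0,0,0,0,0,0,0],
  ],
  force=60,
)

```text
time_s: 18.22
tool_pos: [429.6, 301.6, 59.8]
tool_rot: [-3.133, 0.228, -0.002]
ft_force: [0.2, -1.9, 7.1]
width: 0.106
```

Run:
```python
from h import *
p,M=toolaxes(); s=telemetry.sense(); print(p,s["tool_rot"],s["ft_force"],s["moment"],s["width"])
```

```text
[429.55132158 301.64199314  59.81944635] [-3.13258254e+00  2.28205908e-01 -2.48459349e-03] [ 0.22288588 -1.87374275  7.06583538] [-0.15031809  0.16829402  0.03962661] 0.1064740293474255
```

Emit:
step_arm(
  series=[
    [0,0,-10,0,0,0,0],
    [0,0,-20,0,0,0,0],
    [0,0,-25,0,0,0,0],
    [0,0,-25,0,0,0,0],
    [0,0,-15,0,0,-3.9,0],
  ],
)

```text
time_s: 18.63
tool_pos: [429.8, 301.8, 156.9]
tool_rot: [-3.138, 0.122, -0.004]
ft_force: [0.6, 0.8, -0.1]
width: 0.104
```

Run:
```python
from h import *
p,M=toolaxes(); s=telemetry.sense(); print(p,s["tool_rot"],s["ft_force"],s["moment"],s["width"])
d=np.array([547,24,205])-p; print("tool d",M.T@d)
```

```text
[429.77387411 301.84219035 156.91024705] [-3.13780779  0.12185513 -0.00443871] [ 0.61074384  0.83515809 -0.08935921] [ 0.0316715   0.03394394 -0.00903587] 0.10423179281657448
tool d [138.55353468 267.84093144 -48.11470819]
```

Emit:
step_arm(
  series=[
    [12,25,-10,0,0,0,0],
    [17.5,34,-10,0,0,0,0],
    [17.5,34,-10,0,0,0,0],
    [17.5,34,-10,0,0,0,0],
    [17.5,34,-8,0,0,0,0],
  ],
)

```text
time_s: 19.05
tool_pos: [498.6, 133.1, 203.4]
tool_rot: [-3.139, 0.12, -0.002]
ft_force: [0.8, -0.5, 0.2]
width: 0.106
```

Emit:
step_arm(
  series=[
    [17.5,34,0,0,0,0,0],
    [17.5,34,0,0,0,0,0],
    [14,24,0,0,0,0,0],
    [7.5,15,0,0,0,0,0],
    [0,0,0,0,0,0,0],
  ],
)

```text
time_s: 19.47
tool_pos: [547.6, 19.9, 202.2]
tool_rot: [3.138, -0.128, 0.002]
ft_force: [1.0, -1.1, -0.3]
width: 0.101
```

Emit:
step_arm(
  series=[
    [0,0,0,0,0,0,0],
    [0,0,0,0,0,0,0],
    [0,0,0,0,0,0,0],
  ],
)

```text
time_s: 19.72
tool_pos: [545.7, 24.7, 202.0]
tool_rot: [-3.139, 0.12, 0.001]
ft_force: [-0.9, 0.2, -0.9]
width: 0.108
```

Run:
```python
from h import *
p,M=toolaxes(); s=telemetry.sense(); c=cam("wrist"); im=save("wrist","pics/w12.png"); print(p,s["tool_rot"],s["width"])
print("cam in tool",M.T@(c[1]-p)); print("lock pred",proj("wrist",[617.5,18.4,136],c),"keytip pred",proj("wrist",p+M@[0,0,38.5],c))
cv2.imwrite("pics/w12c.png",cv2.resize(im[20:320,180:380],(800,1200),interpolation=2)[:,:,::-1][::2,::2])
hsv=cv2.cvtColor(im,cv2.COLOR_RGB2HSV); m=cv2.inRange(hsv,(12,70,40),(35,255,255)); m[150:]=0
n,l,st,ct=cv2.connectedComponentsWithStats(m)
for i in range(1,n):
    if st[i,4]>30: print(st[i],ct[i],onz("wrist",ct[i],136,c))
```

```text
[545.70132769  24.66992429 201.98406801] [-3.13887124e+00  1.19772429e-01  5.20067435e-04] 0.10794783525322103
cam in tool [  79.91082052    0.1472174  -141.06275677]
lock pred [[279.56565947 120.27398551]] keytip pred [[278.45391557 238.74121374]]
[266 104  29  31 581] [279.54388985 118.77969019] [618.43549494  18.34266346 136.        ]
```

Run:
```python
from h import *
im=cv2.imread("pics/w12.png"); hsv=cv2.cvtColor(im,cv2.COLOR_BGR2HSV)
for y in range(94,142): print(y,''.join('#' if v<50 else 'b' if s>70 else '+' if v<110 else 'o' if v<200 else '.' for h,s,v in hsv[y,256:304]))
im2=im[:, :];g=im.mean(-1)
for y in range(216,330,4): print(y,''.join('#' if v<30 else '+' if v<60 else 'o' if v<110 else 's' if v<190 else '.' for v in g[y,244:316]))
```

```text
94 oooooooooooooooooooooooooooooooooooooooooooooooo
95 oooooooooooooooo................................
96 oooooooooooooooo................................
97 ooooooooooooooooo...............................
98 ................................................
99 ......................oooooo....................
100 ..................ooooo..oooooo.................
101 ...............oooo..........ooooooooooooooooooo
102 .................................ooooooooooooooo
103 .............o...................ooooooooooooooo
104 .....................bbbbb.........ooooooooooooo
105 ..................bbbbbbbbbbbb.....ooooooooooooo
106 ................bbbbbbbbbbbbbbb......ooooooooooo
107 ...............bbbbbbbbbbbbbbbbbb.....oooooooooo
108 ..............bbbbbbbbbbbbbbbbbbbb.....ooooooooo
109 .............bbbbbbbbbbbbbbbbbbbbbb....ooooooooo
110 ............bbbbbbbbbbbbbbbbbbbbbbb.....oooooooo
111 ..........o.bbbbbbbbb++#+++bbbbbbbbbb...oooooooo
112 ...........bbbbbbbbbb+#+#+#bbbbbbbbbb...oooooooo
113 ...........bbbbbbbbbb#+++#+bbbbbbbbbb....ooooooo
114 ..........bbbbbbbbbbb+++++#bbbbbbbbbbb...o
[... 2970 characters left out ...]
#######
296 ################+sss#++#######################++#+sss#########+#########
300 ##+#++#+##########++#+++######################+++#++###################+
304 ######+#############++++######################+#+#######################
308 ####################+##+######################++##########+#############
312 #####################+++######################+++#######################
316 ######################++####################+#+++#######################
320 #####################++#+sssss#########+ossss###+#######################
324 ########################ossssssssssssssssssss##+########################
328 ########################+ssssssssssssssssssss###++######################
```

Run:
```python
from h import *
p=np.array([545.701,24.670,201.984]);c=cam("wrist"); _,M=toolaxes()
im=cv2.imread("pics/w12.png"); 
for y in range(230,262): print(y,' '.join('%3d'%v for v in im[y,264:294].mean(-1)))
for n,q in dict(blade=(4.5,0,38.5),bladeR=(4.5,1.5,38.5),bladetop=(4.5,0,14.5),sh=(9,4,14.5),shL=(9,-4,14.5),shtop=(9,0,8.5),bow=(15,5,8.5),bowL=(15,-5,8.5),bowtop=(15,5,-23.5)).items(): print(n,proj("wrist",p+M@q,c).round(1))
L=onz("wrist",(279.5,119),136,c); print("lock",L,"in tool",M.T@(L-p))
```

```text
230 165 164 158 162 166 169 163 160 153 164 165 163 163 163 159 162 155 165 168 170 161 158 168 174 173 167 165 169 170 164
231 167 166 163 163 162 162 162 167 165 162 171 177 166 166 167 163 163 169 171 163 160 160 163 172 165 162 165 166 171 169
232 165 171 165 161 163 167 168 167 171 168 175 170 162 163 170 162 163 171 162 164 158 160 167 171 169 163 168 170 174 173
233 170 174 168 164 159 172 170 162 164 166 175 169 163 162 167 159 164 162 165 163 162 165 176 180 167 165 165 169 169 170
234 168 174 174 169 163 167 156 158 150 160 163 172 164 162 166 166 171 168 163 163 164 167 173 170 169 160 169 172 165 163
235 162 169 169 166 175 169 166 162 158 156 159 165 168 170 168 171 173 169 165 157 160 159 162 168 167 164 162 160 163 162
236 161 167 169 166 167 166 168 162 162 156 157 163 134 117  77  72  92 156 167 158 157 159 161 167 166 165 168 165 164 164
237 160 160 167 170 168 170 165 175 171 159 164 163 117  75  79  83  88 135 173 165 160 152 163 167 172 167 168 166 168 170
238 167 162 157 160 164 161 163 173 175 172 175 171 123  87  90  81  85 139 181 169 161 167 157 161 171 164 
[... 2454 characters left out ...]
7  27  25  22  32  24  32  30  68  76  75
259  82  80  62  29  28  38  27  30  33  31  35  30  32  26  33  28  24  29  24  30  34  32  23  26  30  28  33  49  76  77
260  82  76  53  32  25  27  34  33  32  27  25  30  28  29  26  35  35  26  26  30  25  31  24  26  26  29  27  50  78  77
261  84  80  53  24  30  30  28  35  28  34  28  29  28  30  31  34  20  26  30  25  31  32  24  27  33  32  32  56  81  76
blade [[278.6 232.3]]
bladeR [[280.9 232.3]]
bladetop [[278.6 248.9]]
sh [[285.7 241.6]]
shL [[271.4 241.6]]
shtop [[278.6 246.2]]
bow [[287.9 236. ]]
bowL [[269.2 236. ]]
bowtop [[290.1 265.5]]
lock [618.3791251   18.46597773 136.        ] in tool [72.95576468  0.69130016 65.96564652]
```

Run:
```python
from h import *
p,M=toolaxes();c=cam("wrist"); im=cv2.imread("pics/w12.png")
for x0 in (0,-1,-2): print(x0,"rear top",proj("wrist",p+M@[x0-15,0,-23.5],c).round(1),"front top",proj("wrist",p+M@[x0+15,0,-23.5],c).round(1),"front bot",proj("wrist",p+M@[x0+15,0,8.5],c).round(1))
for y in range(256,282): print(y,im[y,272:286].mean().round(1),end=' ')
print()
for y in range(314,328): print(y,im[y,274:284].mean(-1).astype(int))
```

```text
0 rear top [[278.5 323. ]] front top [[278.4 265.4]] front bot [[278.4 235.9]]
-1 rear top [[278.5 324.7]] front top [[278.4 267.5]] front bot [[278.4 237.7]]
-2 rear top [[278.5 326.5]] front top [[278.4 269.5]] front bot [[278.4 239.4]]
256 30.1 257 30.9 258 29.5 259 30.4 260 29.3 261 29.4 262 27.5 263 27.2 264 28.1 265 29.3 266 29.9 267 32.9 268 33.3 269 34.7 270 33.9 271 35.9 272 36.0 273 28.3 274 28.9 275 31.5 276 29.9 277 26.4 278 28.7 279 27.3 280 27.4 281 29.1 
314 [21 22  8 26 21 30 22 23 26 21]
315 [22 17 15 14 16 25 17 22 18 18]
316 [19 21 25 18 21 20 22 24 25 19]
317 [13 23 17 21 22 17 22 25 19 22]
318 [16 12 22 19 18 13 22 18 25 22]
319 [ 8  9  4 16 17 15  4 19 17  8]
320 [27  4  3  0  4  6  0  1  0 36]
321 [180 185 183 190 189 189 190 188 194 178]
322 [165 167 167 165 167 166 164 168 164 164]
323 [158 167 161 150 162 163 166 164 159 161]
324 [159 158 157 156 171 165 163 164 162 158]
325 [155 160 161 162 168 159 161 163 163 150]
326 [157 160 159 164 166 159 151 157 158 152]
327 [160 163 163 166 163 162 157 164 161 156]
```

Emit:
step_arm(
  series=[
    [20,0.6,0,0,0,0,0],
    [30,0,0,0,0,0,0],
    [23.4,0,0,0,0,0,0],
    [0,0,12,0,0,0,0],
    [0,0,9,0,0,0,0],
  ],
  force=80,
)

```text
time_s: 20.18
tool_pos: [620.2, 18.3, 180.3]
tool_rot: [-3.139, 0.119, -0.001]
ft_force: [-1.1, 0.7, -0.1]
width: 0.098
```

Emit:
step_arm(
  series=[
    [0,0,0,0,0,0,0],
    [0,0,0,0,0,0,0],
    [0,0,0,0,0,0,0],
    [0,0,0,0,0,0,0],
  ],
)

```text
time_s: 20.52
tool_pos: [619.3, 17.5, 181.7]
tool_rot: [3.139, -0.121, 0.002]
ft_force: [-0.0, -0.3, -0.7]
width: 0.1
```

Run:
```python
from h import *
p,M=toolaxes(); s=telemetry.sense(); c=cam("wrist"); im=save("wrist","pics/w13.png"); print(p,s["tool_rot"],s["ft_force"],s["width"])
L=np.array([618.38,18.47,136]); print("lock in tool",M.T@(L-p)); print(proj("wrist",L,c),proj("wrist",p+M@[-.4,0,38.5],c))
cv2.imwrite("pics/w13c.png",cv2.resize(im[190:290,220:340],(720,600),interpolation=2)[:,:,::-1])
```

```text
[619.26292415  17.46061064 181.66448086] [ 3.13914122e+00 -1.21147224e-01  1.53340199e-03] [-0.02971793 -0.25472465 -0.68559103] 0.09970454967377171
lock in tool [-1.00283838 -0.94183375 45.66344817]
[[277.04223221 235.74049631]] [[278.45297989 239.32440965]]
```

View pics/w13c.png

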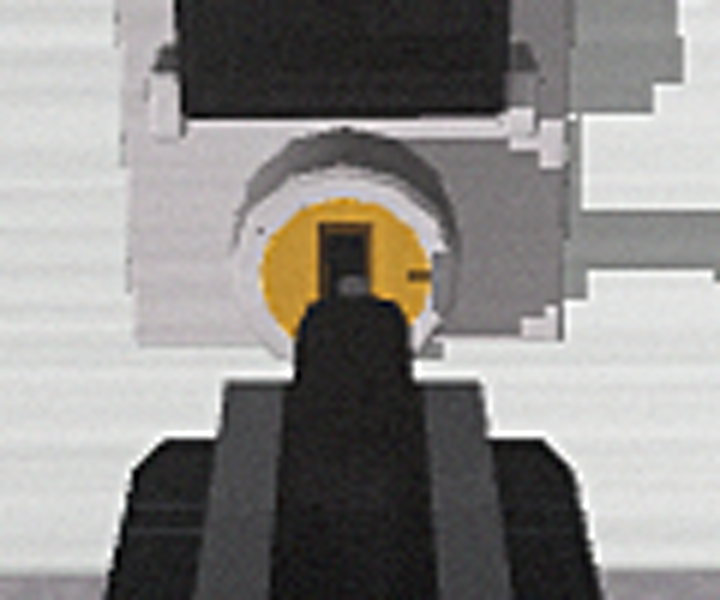

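The close-up shows the slot centre at px col 277.5 and the blade tip at 278.7. The blade is about 0.8 mm to the right and 0.6 mm too far forward, so I'll correct that and go down gently.

Emit:
step_arm(
  series=[
    [-0.6,-0.9,0,0,0,0,0],
    [0,0,2,0,0,0,0],
    [0,0,2,0,0,0,0],
    [0,0,0,0,0,0,0],
    [0,0,0,0,0,0,0],
  ],
)

```text
time_s: 20.98
tool_pos: [618.7, 18.1, 176.6]
tool_rot: [-3.139, 0.122, 0.001]
ft_force: [-0.2, -1.3, -0.6]
width: 0.092
```

Emit:
step_arm(
  series=[
    [0,0,1,0,0,0,0],
    [0,0,1,0,0,0,0],
    [0,0,1,0,0,0,0],
    [0,0,0,0,0,0,0],
    [0,0,0,0,0,0,0],
  ],
)

```text
time_s: 21.4
tool_pos: [618.8, 18.1, 173.7]
tool_rot: [-3.139, 0.122, 0.0]
ft_force: [0.3, 0.5, -0.3]
width: 0.098
```

Emit:
step_arm(
  series=[
    [0,0,1,0,0,0,0],
    [0,0,1,0,0,0,0],
    [0,0,0,0,0,0,0],
    [0,0,0,0,0,0,0],
  ],
)

```text
time_s: 21.73
tool_pos: [618.8, 18.1, 171.7]
tool_rot: [-3.139, 0.122, 0.0]
ft_force: [0.7, -0.5, -0.9]
width: 0.097
```

Emit:
step_arm(
  series=[
    [0,0,1,0,0,0,0],
    [0,0,1,0,0,0,0],
    [0,0,0,0,0,0,0],
    [0,0,0,0,0,0,0],
  ],
)

```text
time_s: 22.07
tool_pos: [619.0, 18.1, 169.8]
tool_rot: [3.139, -0.122, 0.0]
ft_force: [0.9, -0.2, 0.3]
width: 0.099
```

Emit:
step_arm(
  series=[
    [0,0,1,0,0,0,0],
    [0,0,1,0,0,0,0],
    [0,0,0,0,0,0,0],
    [0,0,0,0,0,0,0],
  ],
)

```text
time_s: 22.4
tool_pos: [619.5, 18.0, 168.1]
tool_rot: [3.139, -0.122, 0.002]
ft_force: [1.9, -0.4, -0.2]
width: 0.095
```

Emit:
step_arm(
  series=[
    [0,0,1,0,0,0,0],
    [0,0,1,0,0,0,0],
    [0,0,0,0,0,0,0],
    [0,0,0,0,0,0,0],
  ],
)

```text
time_s: 22.73
tool_pos: [619.1, 18.2, 165.8]
tool_rot: [-3.139, 0.122, -0.001]
ft_force: [2.6, -1.0, -0.1]
width: 0.098
```

Emit:
step_arm(
  series=[
    [0.5,0,1,0,0,0,0],
    [0,0,1,0,0,0,0],
    [0,0,1,0,0,0,0],
    [0,0,0,0,0,0,0],
    [0,0,0,0,0,0,0],
  ],
)

```text
time_s: 23.15
tool_pos: [619.6, 18.1, 162.7]
tool_rot: [-3.139, 0.122, -0.0]
ft_force: [4.1, -0.4, -0.5]
width: 0.1
```

Emit:
step_arm(
  series=[
    [0,0,1,0,0,0,0],
    [0,0,1,0,0,0,0],
    [0,0,1,0,0,0,0],
    [0,0,0,0,0,0,0],
    [0,0,0,0,0,0,0],
  ],
)

```text
time_s: 23.57
tool_pos: [619.6, 18.0, 159.7]
tool_rot: [3.139, -0.122, 0.001]
ft_force: [4.0, -1.9, 0.4]
width: 0.096
```

Emit:
step_arm(
  series=[
    [0,0,1,0,0,0,0],
    [0,0,1,0,0,0,0],
    [0,0,1,0,0,0,0],
    [0,0,0,0,0,0,0],
    [0,0,0,0,0,0,0],
  ],
)

```text
time_s: 23.98
tool_pos: [619.5, 18.1, 156.6]
tool_rot: [-3.139, 0.122, -0.0]
ft_force: [5.6, 0.6, -1.1]
width: 0.098
```

Run:
```python
from h import *
p,M=toolaxes(); s=telemetry.sense(); im=save("wrist","pics/w14.png"); print(p,s["tool_rot"],s["ft_force"],s["moment"],s["width"])
g=im.mean(-1)
print("rear",[int(g[y,276:282].mean()) for y in range(312,330)])
h=cv2.cvtColor(im,cv2.COLOR_RGB2HSV)
for y in range(212,262,1): print(y,''.join('b' if a[1]>90 else '#' if a[2]<28 else '+' if a[2]<60 else 'o' if a[2]<110 else 's' if a[2]<200 else '.' for a in h[y,246:312]))
print(proj("wrist",[618.38,18.47,136]))
```

```text
[619.54956833  18.13307776 156.55972794] [-3.13909724e+00  1.21825515e-01 -2.78173264e-04] [ 5.56897251  0.58522701 -1.06342645] [-0.00615433 -1.02797027  0.01570813] 0.09842514379458885
rear [19, 16, 18, 16, 20, 18, 18, 6, 27, 159, 144, 144, 142, 138, 139, 142, 140, 142]
212 o++++++++++++++++++++++++#+++++#++#+++++++++#+++#+++#+++++++++++oo
213 o+++++++++++++++++++++++++++++++++++#++##+++#+++++#+++++#+++++++oo
214 +++++++++++++++++++++++++++++#++++++#+#++++#++#++++#++++++++++++oo
215 s++++++++++++++++++++++++++++++++++++++++++++++++++++++++++++++oos
216 s+++++++++++++++++++++++++++++++++++++++++++++++++++++++++++++++ss
217 s#+++++++++++++++++++++++++++++++++++++++#+++##++++#+#++++++++++ss
218 s#+++++++++++++++++++++++++++++++++++++++++++++++++++++++++++++oss
219 s++++++++++++++++++++++++++++++++++++++++++++++++++++++++++++++sss
220 s++++++++++++++++++++++++++++++++++++++++++++++++++++++++++++++sss
221 s++++++++++++++++++++++++++++++++++++++++++++++++++++++++++++++soo
222 .o+++++++++++++++#++#+#+##############b#######################+s..
223 so+o++++++++++++++++++++oooooooosooooooooo
[... 2052 characters left out ...]
#+++++#bbbbbbbssssossssssssssss
253 sssssssssssssssssbbbbbbb++++++#+++#+#+#+++#bbbbbbooooossssssssssss
254 ssssssssssss+oooooooo+#++++++++++#++++++#++++oooooooooosssssssssss
255 sssssssssssoooooooooo++++++++++##+#+++++###++oooooooooosssssssssss
256 sssssssssssoooooooooo+#+++++++++#++++###+++#+oooooooooosssssssssss
257 sssssssssss+ooooooooo+++++++++++#++##+++++#++oooooooooosssssssssss
258 sssssssss..+ooooooooo+++++++++#+#+#+#++#+++#+oooooooooosssssssssss
259 sssssssssss+ooooooooo#+++++#+#+++#+++#######+ooooooooooossssssssss
260 sssssssssssoooooooooo++++#+++#+++#+#+###+###+ooooooooooosssssssss.
261 sssssssssssoooooooooo++++++#++#+#+++#++++#+++ooooooooooosssssssss.
[[278.00958028 253.09893155]]
```

Emit:
step_arm(
  series=[
    [0.7,0,1,0,0,0,0],
    [0,0,1,0,0,0,0],
    [0,0,1,0,0,0,0],
    [0,0,0,0,0,0,0],
    [0,0,0,0,0,0,0],
  ],
)

```text
time_s: 24.45
tool_pos: [619.7, 18.1, 153.6]
tool_rot: [-3.139, 0.122, 0.001]
ft_force: [0.8, -0.5, 2.0]
width: 0.096
```

Emit:
step_arm(
  series=[
    [0,0,1,0,0,0,0],
    [0,0,1,0,0,0,0],
    [0,0,1,0,0,0,0],
    [0,0,0,0,0,0,0],
    [0,0,0,0,0,0,0],
  ],
)

```text
time_s: 24.87
tool_pos: [619.8, 18.1, 150.9]
tool_rot: [-3.139, 0.122, 0.001]
ft_force: [0.9, -0.5, 4.3]
width: 0.099
```

Emit:
step_arm(
  series=[
    [0,0,1,0,0,0,0],
    [0,0,0,0,0,0,0],
    [0,0,0,0,0,0,0],
  ],
)

```text
time_s: 25.12
tool_pos: [619.8, 18.1, 150.8]
tool_rot: [3.139, -0.122, 0.0]
ft_force: [-1.9, -0.4, 9.3]
width: 0.099
```

Emit:
step_arm(
  series=[
    [0,0,1,0,0,0,0],
    [0,0,0,0,0,0,0],
    [0,0,0,0,0,0,0],
  ],
)

```text
time_s: 25.37
tool_pos: [619.9, 18.1, 150.7]
tool_rot: [3.139, -0.121, 0.001]
ft_force: [-4.3, 0.8, 13.3]
width: 0.101
```

Emit:
step_arm(
  series=[
    [0,0,1,0,0,0,0],
    [0,0,0,0,0,0,0],
    [0,0,0,0,0,0,0],
  ],
)

```text
time_s: 25.62
tool_pos: [620.0, 18.1, 150.6]
tool_rot: [3.139, -0.121, 0.002]
ft_force: [-3.9, -0.2, 19.1]
width: 0.102
```

Emit:
step_arm(
  series=[
    [0,0,1,0,0,0,0],
    [0,0,0,0,0,0,0],
    [0,0,0,0,0,0,0],
  ],
)

```text
time_s: 25.87
tool_pos: [620.0, 18.1, 150.5]
tool_rot: [3.139, -0.121, 0.003]
ft_force: [-6.7, 1.1, 23.6]
width: 0.102
```

Run:
```python
from h import *
s=telemetry.sense(); print(s["joint_pos"],s["moment"],s["ft_force"])
im=save("wrist","pics/w15.png"); g=im.mean(-1)
print("rear",[int(g[y,276:282].mean()) for y in range(312,330)]); print("front",[int(g[y,276:282].mean()) for y in range(232,248)])
```

```text
[-1.50240679e-01  4.43321522e-01  1.47287762e+00 -2.74557058e-04
  1.22338086e+00  1.49786521e+00] [ 0.05861004  1.27658294 -0.00148387] [-6.71896223  1.05551474 23.57743395]
rear [21, 18, 21, 14, 16, 19, 19, 9, 1, 160, 144, 144, 143, 139, 138, 142, 141, 137]
front [74, 74, 70, 69, 65, 79, 173, 124, 8, 24, 26, 26, 27, 25, 28, 22]
```

Emit:
step_arm(
  series=[
    [-0.7,0,-1.5,0,0,0,0],
    [0,0,0,0,0,0,0],
    [0,0,0,0,0,0,0],
  ],
  force=100,
)

```text
time_s: 26.17
tool_pos: [619.8, 18.1, 150.7]
tool_rot: [3.139, -0.121, 0.004]
ft_force: [-1.5, -0.5, 15.5]
width: 0.098
```

The key is home: z stays at 150.5 while Fz reaches 24 N, and the bow hasn't shifted in the grip. Joint 6 allows about 92°, so I'll turn 90°.

Emit:
step_arm(
  series=[
    [0,0,0,0,0,4,0],
    [0,0,0,0,0,4,0],
    [0,0,0,0,0,4,0],
    [0,0,0,0,0,4,0],
    [0,0,0,0,0,4,0],
  ],
)

```text
time_s: 26.58
tool_pos: [619.7, 17.9, 150.7]
tool_rot: [3.069, -0.67, 0.003]
ft_force: [-2.5, -1.1, 16.0]
width: 0.096
```

Emit:
step_arm(
  series=[
    [0,0,0,0,0,4,0],
    [0,0,0,0,0,4,0],
    [0,0,0,0,0,4,0],
    [0,0,0,0,0,4,0],
    [0,0,0,0,0,4,0],
  ],
)

```text
time_s: 27.0
tool_pos: [619.8, 18.0, 150.7]
tool_rot: [-2.906, 1.193, -0.003]
ft_force: [-1.9, -0.3, 15.6]
width: 0.092
```

Run:
```python
from h import *
s=telemetry.sense(); print(s["tool_pos"],s["joint_pos"],s["moment"],s["ft_force"],s["width"])
```

```text
[619.75866058  17.96986045 150.65694447] [-1.50509937e-01  4.42674679e-01  1.47349481e+00 -3.16998902e-04
  1.22323238e+00  2.19924337e+00] [-0.01855378  0.45046425  0.10373765] [-1.94724456 -0.32383291 15.63877018] 0.09173859892550756
```

Emit:
step_arm(
  series=[
    [0,0,0,0,0,5,0],
    [0,0,0,0,0,5,0],
    [0,0,0,0,0,5,0],
    [0,0,0,0,0,5,0],
    [0,0,0,0,0,5,0],
  ],
)

```text
time_s: 27.42
tool_pos: [619.5, 17.8, 150.7]
tool_rot: [-2.579, 1.794, -0.003]
ft_force: [-3.5, -0.4, 15.5]
width: 0.096
```

Emit:
step_arm(
  series=[
    [0,0,0,0,0,5,0],
    [0,0,0,0,0,5,0],
    [0,0,0,0,0,5,0],
    [0,0,0,0,0,4,0],
    [0,0,0,0,0,3,0],
  ],
)

```text
time_s: 27.83
tool_pos: [619.3, 17.6, 150.7]
tool_rot: [2.19, -2.253, 0.003]
ft_force: [-3.7, -0.7, 16.7]
width: 0.096
```

Emit:
step_arm(
  series=[
    [0,0,0,0,0,2,0],
    [0,0,0,0,0,1,0],
    [0,0,0,0,0,0,0],
    [0,0,0,0,0,0,0],
  ],
)

```text
time_s: 28.17
tool_pos: [619.2, 17.7, 150.7]
tool_rot: [2.134, -2.306, 0.002]
ft_force: [-4.0, -1.4, 16.2]
width: 0.093
```

Run:
```python
from h import *
s=telemetry.sense(); print(s["tool_pos"],s["tool_rot"],s["joint_pos"],s["qd"].round(3),s["moment"],s["ft_force"],s["width"])
im=save("wrist","pics/w16.png"); g=im.mean(-1)
print("rear",[int(g[y,276:282].mean()) for y in range(312,330)]); print("front",[int(g[y,276:282].mean()) for y in range(232,248)])
for y in range(236,252,2): print(y,''.join('#' if v<28 else '+' if v<60 else 'o' if v<110 else 's' for v in g[y,246:312]))
save("side","pics/s16.png"); 
for d in spotter.cut_out("cap","side")[:2]: print(d["conf"],d["xy"])
save("top","pics/t16.png")
for d in spotter.cut_out("driver_grip","top")[:2]: print(d["conf"],d["xy"])
```

```text
[619.24744999  17.65153513 150.6610713 ] [ 2.13394479 -2.30555332  0.00244022] [-1.50741729e-01  4.42458736e-01  1.47382869e+00 -1.06994322e-03
  1.22412088e+00  3.06848527e+00] [ 0.     0.001  0.001 -0.001  0.    -0.002] [-0.2830272   0.77074071  0.08217394] [-4.00937031 -1.43848486 16.22032052] 0.09341773836969434
rear [41, 42, 43, 43, 41, 43, 40, 25, 62, 255, 240, 233, 234, 234, 233, 234, 234, 234]
front [77, 77, 76, 78, 73, 111, 129, 62, 26, 31, 32, 32, 33, 33, 31, 30]
236 ++++osssssssssosooooooooooooooooooooooooooooooooooossssssossssssss
238 +++#ososssssssooooooooooooosssssssssssssssoooooooooosssssossssssss
240 ++++ososssssss+ooooooossss+#####+#+####+ossssoooooooosssssssssssss
242 +++#+sosssssss+oooossssso##++++++++++++++ossssosoooooossosssssssss
244 ++##+sosssssso+oosssssss##++++++++++++++++osssssoooooossssssssssss
246 +++#+sossssss+osssssssso##++++#++++++++++++ssssooossoossssssssssss
248 ++##+sosssssosssssssssso###+++++++++++#++++ooosssssosoosoooossssss
250 +++#+sssssssossssssssss+###++#++#++++++++++ooosssssssooosssooossss
0.64 [217.2, 174.3]
0.64 [323.0, 245.1]
```

Emit:
step_arm(
  series=[
    [0,0,0,0,0,1.2,0],
    [0,0,0,0,0,0,0],
    [0,0,0,0,0,0,0],
    [0,0,0,0,0,0,0],
  ],
)

```text
time_s: 28.75
tool_pos: [619.2, 17.6, 150.7]
tool_rot: [2.11, -2.328, 0.002]
ft_force: [-3.6, -1.5, 16.1]
width: 0.095
```

Run:
```python
from h import *
s=telemetry.sense(); print(s["time_s"],s["tool_pos"],s["joint_pos"][5],s["moment"],s["ft_force"],s["width"])
c=cam("side"); im=cv2.imread("pics/s16.png"); 
for d in spotter.cut_out("cap","side")[:1]: t=np.argwhere(d["region"]); print(t.min(0),t.max(0),d["conf"])
print(robot.sign_off())
```

```text
28.75 [619.204351    17.60796462 150.66265241] 3.0893150608131243 [-0.29758466  0.78929293  0.08769378] [-3.60741577 -1.46367798 16.10121436] 0.09479931746450207
[170 208] [186 225] 0.64
the job is handed in; nothing more can be done
None
```

The job is done and handed in at 28.75 s. The key is home in the lock, turned about 91° and held there in the gripper. I could not see the plug itself.

**What I did:** I levered the cap open with the screwdriver's shaft over the case's front edge. I then laid the screwdriver back on the table, at about (420, −150) mm, away from where it first lay. I took the black key from the rack, pushed it in until its shoulder met the lock, and turned it clockwise.

**Last checks:**
- **Key home:** the tool stayed at z = 150.5 mm while the push rose to 24 N. I eased this to about 16 N for the turn and the hold.
- **Turn:** from the given play of 0.15 to 0.2 rad, the plug should be at about 1.4 rad. The 1.25 rad needed is met only by that estimate. I stopped there because joint 6 was at 3.09 rad of its 3.12 rad range.
- **Grip:** set to 100 N, and the bow had not shifted between the pads when last seen, just before the final 1.2° of turn.
- **Cap:** it still showed lying back behind the lock in the side view.
- **Screwdriver:** the top view found it still where I laid it.

**What disagreed or went wrong:**
- **Fingertips:** they reach only about to the reported TCP, not 22 mm ahead of it. The first try at gripping the screwdriver closed on nothing, so I went lower.
- **Shaft on the edge:** the first push under the lip was stopped at about 10 N, probably by the shaft catching the case's edge. I backed off, raised it 2 mm and went in freely.
- **Wafers:** I felt less than the stated 5 to 15 N on the way in, between settled readings.
- **Bystanders:** I saw no contact with the tubes, jar or bottle, but I did not measure them again at the end.

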